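# Turn over the reversible nest plate and seat it on the fixture's pins

### The job

The reversible nest plate lies in the yellow cradle with its worn grey face up. Turn it over and seat it with the blue face up on the dark sloping fixture, both brass pins through their holes (the pins may have been set a few millimetres to either side, so feel for them) and the plate fully home, flat on both steel pads, its low end pressed in past the sprung roller catch, but without dropping or forcing it; the green slotted stand is there to hold the plate on end while you change your grip. Leave the other things on the bench where they are.

Things in the scene. Friction and masses are not known exactly. Their poses are not given: they have to be found in the camera images.
- plate: Loose rigid plate, 60 (x, width) by 140 (y, length) by 12 mm (z), 0.2 to 0.4 kg. Origin at its centre, half-way through the thickness. z points out of the worn grey face, -z out of the blue face. Grip it mid-length by its two long edges (60 mm apart along x). It starts on the cradle's pads, grey face up, at a 25 degree slope; its y points up the slope. The last 45 mm at each end are flat.
- big_hole (a point): Centre of the plate's large hole, through, diameter 16 mm, at plate (-12, 48, 0) mm, half-way through the thickness; 1 mm chamfers on both faces. The grey face also carries a round boss in its middle, diameter 36, 4 mm high.
- small_hole (a point): Centre of the plate's small hole, through, diameter 10 mm, at plate (14, -48, 0) mm, half-way through the thickness; 1 mm chamfers on both faces.
- blue_face (a point): Centre of the plate's blue face, at plate (0, 0, -6) mm. Two blue ribs, 40 (x) by 8 mm and 4 mm high, stand on this face at plate y = +-16 mm.
- cradle: Fixed yellow cradle at the robot's left. Foot 110 (x) by 150 by 12 mm; origin under the foot's centre, z up. Its bed slopes 25 degrees about x, low towards -y; the middle of the bed's pad plane is 84 mm above the origin. The bed is 40 mm wide (x), its two pads 60. A black lip across the low end stands 6 mm above the pads and stops the plate sliding.
- stand: Fixed green turnover stand between cradle and fixture. Foot 120 (x) by 100 by 12 mm; origin under the foot's centre, z up. A slot 15 mm wide and 70 mm long runs along its x: floor 20 mm, straight walls up to 46 mm and flared black lips up to 54 mm above the origin, 24 mm apart at the top. A plate stood in it on a short end leans up to about 7 degrees when let go.
- slot (a point): Middle of the slot's floor in the green stand, 20 mm above the bench.
- seat: Fixed sloping seat of the dark fixture at the robot's right. Origin mid-seat in the plane of the two steel pads' tops, 84 mm above the bench; z outwards, square to the seat, 25 degrees from vertical; y down the slope; x across. Pads 60 (x) by 32 mm at y = +-53, the bed between 14 mm lower. Seated, the plate's centre is 6 mm above the origin, plate x along seat x, plate y along seat -y, and x where the pins are.
- big_pin_mid (a point): Middle of the range in which the big brass pin's foot may stand: seat (-12, -48, 0) mm, near the high end. Both pins stand on one locked bar that has been set anywhere up to 8 mm either way along seat x; they share that unknown shift, to be seen or felt for. The pin: diameter 14.4 mm for 14 mm, then tapering to 11.6 mm at its flat tip 30 mm above the pads.
- small_pin_mid (a point): Middle of the range in which the small brass pin's foot may stand: seat (14, 48, 0) mm, near the low end; it shares the big pin's shift along seat x. The pin: diameter 8.4 mm for 12 mm, then tapering to 5.6 mm at its flat tip 26 mm above the pads.
- roller (a point): Axis, at rest, of a sprung brass roller (diameter 10, 28 mm long along seat x) at the seat's low end, seat (0, 73.5, 15) mm, before a red block whose top is 20 mm above the pads. It juts 1.5 mm over the end of the seated plate and yields down the slope against 9 to 11 N. The plate's low end stops on it 18 to 19 mm above the pads and must be pressed past, with 8 to 22 N; it then holds the plate down.
- flange: Loose steel flange, 68 mm across, 35 mm high; origin under its centre. Bystander.
- gear_blank: Loose dark steel disc, 60 mm across, 22 mm high; origin under its centre. Bystander.
- oil_bottle: White bottle with a red cap, 56 mm across, 150 mm high; origin under its centre. Bystander.
- wrench: Steel wrench lying flat, 160 mm long; origin under its middle. Bystander.
- brush: Wooden-handled brush lying flat, 170 mm long; origin under its middle. Bystander.
- chip_cup: Black cup, 72 mm across, 80 mm high; origin under its centre. Bystander.
- gauge_block: Steel block 50 by 30 by 30 mm; origin under its centre. Bystander.
Things that resemble listed ones, but are neither listed nor needed, are in the scene too. Several things look just like the part that bears seat: the one meant starts nearest to the robot's base.

How it is judged:
At the end, for the whole second after the job is handed in: Plate at rest on the seat, blue face outwards, the pins through its holes: its centre 4 to 7.8 mm above the seat's origin (6 when home), within 2.5 mm of it along seat y and 10.5 mm along seat x (the pins set it); flat on the seat within 0.035 rad, aligned along it within 0.05 rad (z of blue_face in the frame of seat above 0.0095 m and z of plate in the frame of seat between 0.004 and 0.0078 m and x of plate in the frame of seat between -0.0105 and 0.0105 m and y of plate in the frame of seat between -0.0025 and 0.0025 m and angle between the z axis of plate and the z axis of seat, either way round below 0.035 rad and angle between the y axis of plate and the y axis of seat, either way round below 0.05 rad and linear speed of plate below 0.01 m/s and angular speed of plate below 0.1 rad/s); the robot touches nothing.
It fails at once if a bystander (flange, gear blank, bottle, wrench, brush, cup or block) is moved more than 40 mm (distance of any of flange, gear_blank, oil_bottle, wrench, brush, chip_cup, gauge_block from where it was at the start of the episode above 0.04 m).
It fails at once if the plate is forced or dropped onto the fixture: pressed against it with more than 130 N (all contacts added up) (contact force between plate and seat above 130 N).
It also fails if it takes over 64 s, if anything falls off the work surface, if the arm or the gripper's body presses on something with over 40 N, if the wrist force passes 120 N, or if a joint passes its speed limit or range.

### The arm

A 6-joint arm with a two-finger parallel gripper is mounted at the origin on the work surface. World frame = base frame: x ahead of the robot, y to its left, z up, the work surface at z = 0. Lengths are in m, angles in rad, forces in N, time in s.
With the tool pointing down it reaches from about 0.35 to 0.85 m from the base axis. Payload 8.1 kg.
Tool frame: the origin (TCP) lies at the very end of the fingers, on their centre line; the grasp point (between the pads) lies 19 mm behind it (pinch_z is the distance from the TCP to the grasp point, in m); z points along the fingers, y is the direction in which the jaws open and shut (so a half turn about z gives the same grasp; the last joint's range is limited). The gripper opens to 93 mm and grips with 3 to 60 N. Pads are 15 mm wide; open, the fingers measure 128 mm over their backs; the gripper's body (75 mm by 188 mm) begins 65 mm behind the grasp point.
Start: joints at [-1.432, 0.13, 1.488, -0, 1.523, -0.085], TCP at [0.133, -0.585, 0.219] pointing down, gripper open.
Joint ranges: [-2.96, 2.96], [-0.89, 2.26], [0.02, 2.5], [-1.34, 4.48], [0, 2.73], [-2.66, 2.66]. Speed limits (rad/s): [2.39, 2.39, 2.79, 3.14, 3.14, 3.14].

### API

Orientations are given as a rotation vector (axis times angle).
In Python, from plant import * gives the robot as it stands.
- The arm moves only by the tool move_arm, never from a script. Its argument "series" is a list of rows, each a list of 7 numbers: the shift along the tool's x, y, z each as a share of 10 cm, from -1 to 1, then the turn, a rotation vector about the tool's x, y, z each as a share of 180 degrees, from -1 to 1, then the opening, from -1 (shut) to 1 (fully open). In form: [[dx, dy, dz, rx, ry, rz, jaw], ...]. A call has 1 to 8 rows; each row is the pose to reach, as a shift and turn from the pose commanded when the call began, along the tool's axes at that moment, turning the shorter way round; what a row does not reach only later rows make up. A row lasts 1/10 s, in which the tool goes at most 50 mm and 8.59 degrees, less where a joint would pass 70% of its speed; a pose out of reach is approached as far as the arm can. A call with a number of a shift or a turn outside -1 to 1 is refused whole. A call with a gripper value outside its range is refused whole. The fingers move at their own pace and stop on an object; "squeeze" is the grip in N (left out, the last holds). Time passes only in rows, so rows that repeat a pose let the fingers close. It gives the time, the measured TCP pose, the force and the opening at its end, in the units of the state.
- read_state(): the state, without advancing time (a new reading comes with each control period).
- read_camera(name): name is "scene" or "top" or "wrist"; returns a dict with "frame" (400x640x3 uint8, red, green, blue), "K" (3x3 intrinsics, pixels), "rvec" (rotation vector, rad) and "tvec" (3), from world to camera coordinates, as OpenCV has them. Camera axes: x right, y down, z forward; pixel columns grow to the right and rows downward; lengths in m; the calibration is good to about 2 mm. A picture is of the moment at which its call begins. There is no depth.
- close_job(): hands the job in, once; it reports no verdict.
The state is a dict: "t": time; "q": joint angles; "dq": joint speeds; "joint_torque": joint torques, N m; "tool_pos": TCP position; "orientation": TCP orientation; "force": force on the tool from outside, world axes, zero at the start; "wrist_torque": the same for the moment, N m; "opening": finger opening in m.
Only numpy, scipy, OpenCV 4.12 (cv2) and the standard library are available. Lean on these libraries where they do the work, as an engineer would, in place of code of your own. Each camera call takes 0.05 s, during which the arm holds its last target.

## Working session

There is one attempt and no reset: what is moved stays moved. The work goes in short steps, Python scripts to look and compute and a tool call to move; the robot and the scene stay as the last step left them, time stands still between calls to the robot, and variables do not carry over. Pictures are saved under pics/ and viewed, and the job is handed in when it is done.

Besides the shell and the picture viewer there is one more tool, called after "Request:" as name(argument=value, ...), one argument or row to a line, values as JSON. move_arm: Moves the arm, as the interface text tells. Shift numbers are shares of 10 cm and turn numbers shares of 180 degrees, none past 1 either way. Its arguments: {"type":"object","properties":{"series":{"type":"array","items":{"type":"array","items":{"type":"number"}}},"squeeze":{"type":"number"}},"required":["series"]}

```bash
ls; mkdir -p pics; python3 - <<'E'
from plant import *
import cv2,numpy as np
s=read_state(); print(s)
for n in ["scene","top","wrist"]:
    c=read_camera(n); cv2.imwrite(f"pics/{n}0.png",c["frame"][:,:,::-1]); print(n,c["K"],c["rvec"],c["tvec"])
E
```

```text
pics
{'t': 0.0, 'q': array([-1.43241855e+00,  1.31154876e-01,  1.48926676e+00,  3.82934931e-06,
        1.52297493e+00, -8.53805888e-02]), 'dq': array([-2.07420408e-04,  3.28847653e-05, -2.54758946e-03,  1.92549908e-04,
        1.55876923e-03,  1.39904693e-03]), 'joint_torque': array([ 1.89727849e-03, -5.59833527e+01, -4.91766572e+01,  7.70763285e-02,
        3.54606751e-02, -1.93352457e-04]), 'tool_pos': array([ 0.13309502, -0.5844811 ,  0.21759807]), 'orientation': array([-3.12015950e+00, -3.50544410e-01,  6.90315284e-05]), 'force': array([ 0.81528793,  0.19432478, -0.34353036]), 'wrist_torque': array([-0.03841499,  0.01779146, -0.02047455]), 'opening': 0.09297581765884849}
scene [[375.73925055   0.         321.47174319]
 [  0.         375.73925055 195.60329343]
 [  0.           0.           1.        ]] [ 2.09511373  1.0390036  -0.49280252] [-0.31109235 -0.28663043  1.51617074]
top [[379.5229653    0.         312.71537226]
 [  0.         379.5229653  199.80886719]
 [  0.           0.           1.        ]] [ 2.14651943 -2.11184851  0.23502764] [-0.09552584  0.60997419  0.9940979 ]
wrist [[347.04533861   0.         321.50694498]
 [  0.         347.04533861 202.3208506 ]
 [  0.           0.           1.        ]] [-2.2902113   1.82811067  0.24272387] [-0.59810867 -0.02998356  0.39128578]
```

View pics/scene0.png

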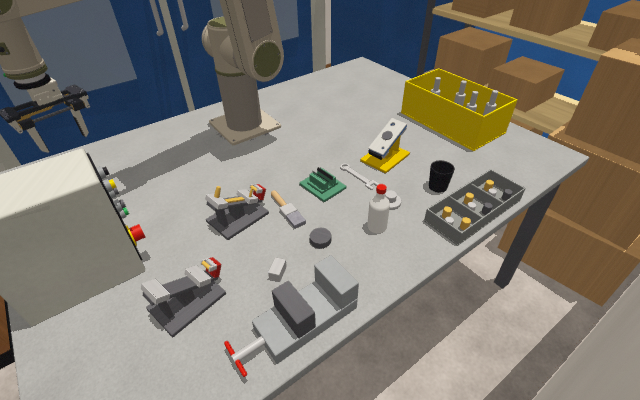

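View pics/top0.png

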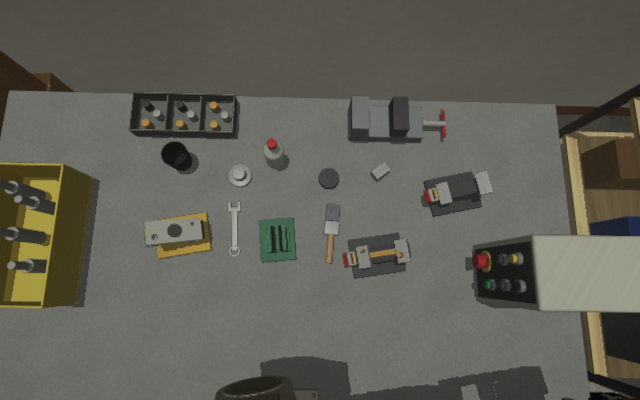

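View pics/wrist0.png

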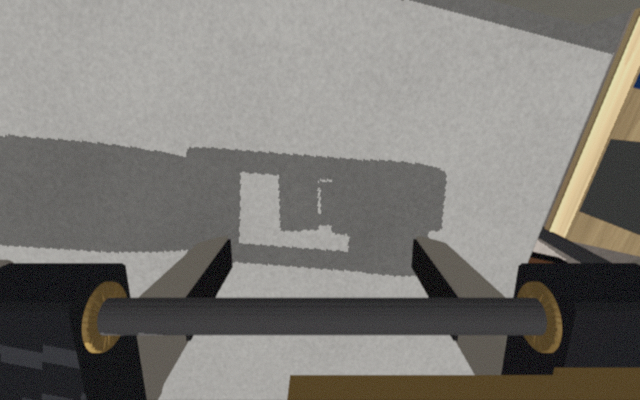

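Candidates for the seat: the fixture at top (378,255) and a look-alike at top (456,193), the former nearer the base. For the plate, the candidate is the one on the yellow cradle at top (175,232), with the stand at (278,240). The yellow box and the vise at (390,118) are not needed. Now close crops.

```bash
cat > h.py <<'E'
import numpy as np,cv2
from scipy.spatial.transform import Rotation as R
def proj(c,P):
    P=np.atleast_2d(np.asarray(P,float)); return cv2.projectPoints(P,np.asarray(c["rvec"],float),np.asarray(c["tvec"],float),c["K"],None)[0][:,0]
def ray(c,uv):
    Rm=cv2.Rodrigues(np.asarray(c["rvec"],float))[0]; o=-Rm.T@c["tvec"]
    uv=np.atleast_2d(np.asarray(uv,float)); d=(np.linalg.inv(c["K"])@np.c_[uv,np.ones(len(uv))].T).T@Rm
    return o,d
def onz(c,uv,z):
    o,d=ray(c,uv); return o+d*((z-o[2])/d[:,2])[:,None]
def crop(img,x0,y0,x1,y1,f,name):
    cv2.imwrite(name,cv2.resize(img[y0:y1,x0:x1][:,:,::-1],None,fx=f,fy=f,interpolation=cv2.INTER_CUBIC))
E
python3 - <<'E'
from plant import *
from h import *
import pickle
t=read_camera("top");s=read_camera("scene")
pickle.dump((t,s),open("c0.pkl","wb"))
crop(t["frame"],135,200,215,265,9,"pics/t_cr.png")
crop(t["frame"],335,225,415,285,9,"pics/t_fx.png")
crop(t["frame"],250,210,310,270,9,"pics/t_st.png")
crop(s["frame"],195,175,275,240,9,"pics/s_fx.png")
crop(s["frame"],350,110,420,175,9,"pics/s_cr.png")
E
```

```text
(no output)
```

View pics/t_cr.png

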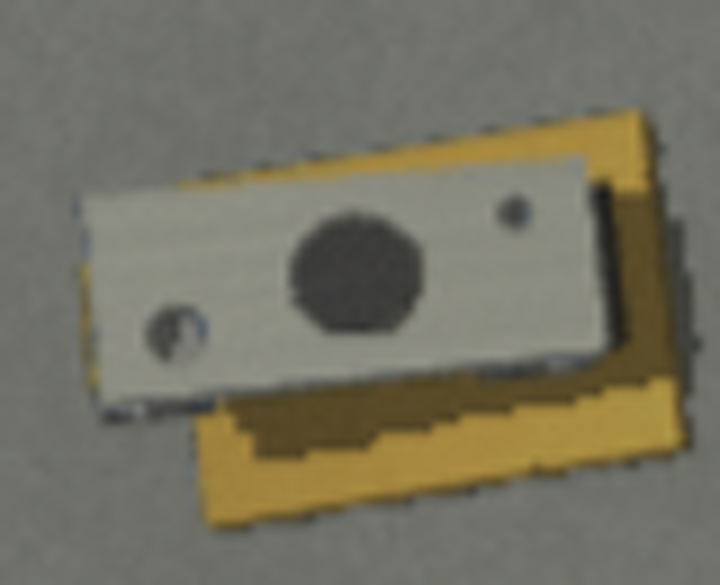

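View pics/t_fx.png

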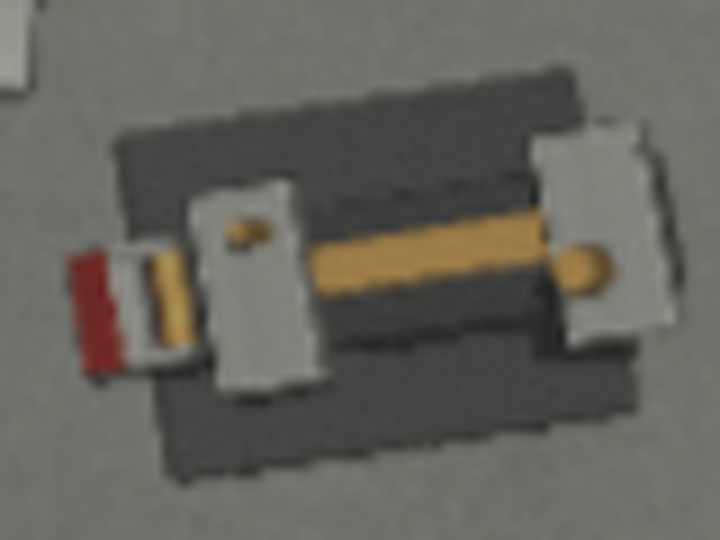

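View pics/t_st.png

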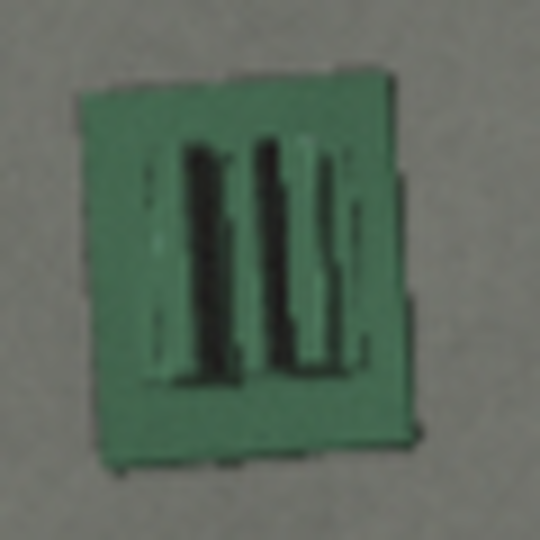

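View pics/s_fx.png

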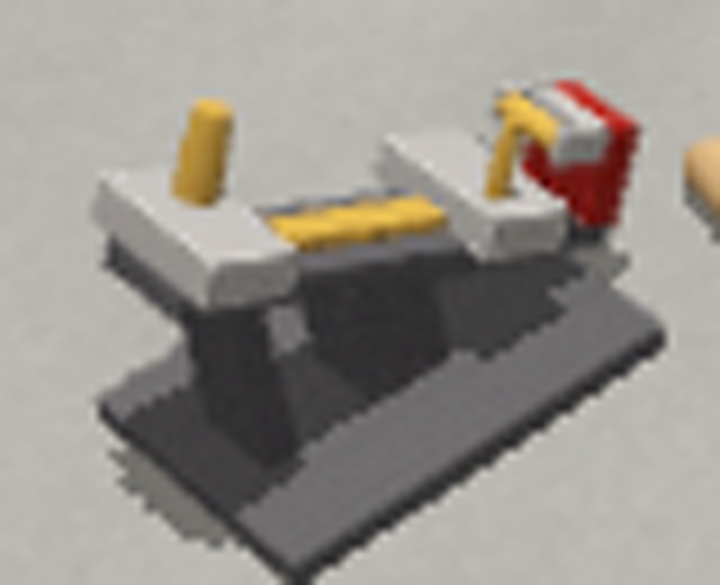

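View pics/s_cr.png

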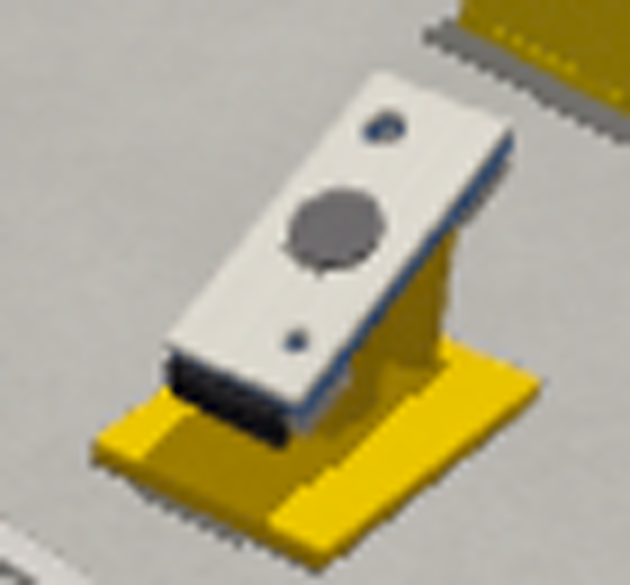

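```bash
cat >> h.py <<'E'
def tri(ct,ut,cs,us):
    o1,d1=ray(ct,ut);o2,d2=ray(cs,us);d1=d1[0]/np.linalg.norm(d1[0]);d2=d2[0]/np.linalg.norm(d2[0])
    A=np.c_[d1,-d2];k=np.linalg.lstsq(A,o2-o1,rcond=None)[0]
    p,q=o1+k[0]*d1,o2+k[1]*d2
    return (p+q)/2,np.linalg.norm(p-q)
def uc(x0,y0,f,p): return [(p[0]+.5)/f-.5+x0,(p[1]+.5)/f-.5+y0]
E
python3 - <<'E'
from h import *
import pickle
t,s=pickle.load(open("c0.pkl","rb"))
np.set_printoptions(precision=4,suppress=True)
print("camT",ray(t,[0,0])[0],"camS",ray(s,[0,0])[0])
T=lambda p:uc(135,200,9,p); S=lambda p:uc(350,110,9,p)
pl={}
for n,a,b in [("big",(177,333),(384,128)),("small",(514,213),(296,340)),("boss",(357,273),(337,230)),("+y-x",(100,405),(383,72)),("+y+x",(80,197),(512,133)),("-y+x",(585,157),(300,405)),("-y-x",(612,350),(172,350))]:
    p,e=tri(t,T(a),s,S(b)); pl[n]=p; print(n,p,e)
v=pl["big"]-pl["small"]; print(v,np.linalg.norm(v), "exp",np.hypot(26,96))
T=lambda p:uc(335,225,9,p); S=lambda p:uc(195,175,9,p)
# fixture pads: names by seat coordinates
fx={}
for n,a,b in [("hi -x -y",(675,322),(98,183)),("hi +x -y",(640,120),None),("hi -x +y",(570,345),None),("bigtip",(575,265),(212,103)),("hi +x+y? ",(533,140),(300,258)),("lo-x-y",(322,378),(382,137)),("red",(85,255),(640,122))]:
    if b: print(n,*tri(t,T(a),s,S(b)))
for n,pp,z in [("lo pad",[(190,200),(292,180),(322,378),(222,393)],None),("foot",[(115,135),(575,68),(635,408),(170,482)],0.012)]:
    if z: print(n,onz(t,[T(p) for p in pp],z))
T=lambda p:uc(250,210,9,p)
q=onz(t,[T(p) for p in [(80,95),(388,70),(412,440),(105,470)]],0.012);print("stand",q,q.mean(0))
T=lambda p:uc(135,200,9,p)
q=onz(t,[T(p) for p in [(640,112),(685,448),(210,525)]],0.012);print("cradle",q,(q[0]+q[2])/2)
E
```

```text
camT [ 0.406  -0.0619  1.0958] camS [ 1.2595 -0.539   0.7751]
big [0.4972 0.3197 0.1152] 0.00018906980424444552
small [0.5385 0.2394 0.0744] 2.3109597086389993e-05
boss [0.5175 0.2772 0.0965] 0.0007565836922832407
+y-x [0.4766 0.337  0.1234] 0.0020499811065908475
+y+x [0.5349 0.3487 0.1199] 0.0006638041181999016
-y+x [0.5579 0.2234 0.0627] 0.001340866383032586
-y-x [0.5001 0.2123 0.0605] 0.0027443973379952164
[-0.0413  0.0803  0.0408] 0.09910154838012185 exp 99.45853407325085
hi -x -y [ 0.4468 -0.3373  0.1104] 0.0009087290608297368
bigtip [ 0.4615 -0.3025  0.1336] 0.00026915975405139705
hi +x+y?  [ 0.5    -0.3001  0.0971] 0.0009309462453942202
lo-x-y [ 0.4308 -0.2421  0.0684] 0.00034257209564907956
red [ 0.4675 -0.1702  0.0618] 0.004917929960136572
foot [[ 0.5072 -0.1873  0.012 ]
 [ 0.531  -0.335   0.012 ]
 [ 0.4242 -0.3507  0.012 ]
 [ 0.3994 -0.2041  0.012 ]]
stand [[ 0.5588  0.0683  0.012 ]
 [ 0.5686 -0.0296  0.012 ]
 [ 0.4516 -0.04    0.012 ]
 [ 0.4409  0.0556  0.012 ]] [0.505  0.0136 0.012 ]
cradle [[0.5797 0.2204 0.012 ]
 [0.4734 0.1991 0.012 ]
 [0.4474 0.3442 0.012 ]] [0.5136 0.2823 0.012 ]
```

```bash
cat >> h.py <<'E'
np.set_printoptions(precision=4,suppress=True)
def rig(psi,th):
    p,t=np.radians(psi),np.radians(th); xh=np.array([np.cos(p),np.sin(p),0]);yh=np.array([-np.sin(p),np.cos(p),0]);zh=np.array([0,0,1.])
    z=np.cos(t)*yh+np.sin(t)*zh; return np.c_[np.cross(xh,z),xh,z]
def goto(s,P,psi,th,grasp=True,full=True):
    """delta (shares) from current state to pose; P = grasp point (or TCP)"""
    Rt=rig(psi,th); P=np.asarray(P,float)
    tcp=P+0.019*Rt[:,2] if grasp else P
    Rc=R.from_rotvec(s["orientation"]).as_matrix()
    d=Rc.T@(tcp-s["tool_pos"])/0.1
    w=R.from_matrix(Rc.T@Rt).as_rotvec()/np.pi
    print("shift",d,"max",abs(d).max(),"turn",w,"deg",np.linalg.norm(w)*180)
    return d,w
def kab(A,B):
    A=np.asarray(A,float);B=np.asarray(B,float);a,b=A.mean(0),B.mean(0)
    r,_=R.align_vectors(B-b,A-a); return r.as_matrix(),b-r.as_matrix()@a
E
python3 - <<'E'
from h import *
from plant import *
s=read_state();print(s["tool_pos"],s["q"])
w=read_camera("wrist");o,d=ray(w,[[320,200]]);Rc=R.from_rotvec(s["orientation"]).as_matrix()
print("cam in tool",Rc.T@(o-s["tool_pos"]),"dir",Rc.T@d[0])
goto(s,[.40,-.27,.30],9,270,False)
goto(s,[.15,-.45,.30],-50,270,False)
# plate fit
M=np.array([[-12,48,6],[14,-48,6],[0,0,10],[-30,70,6],[30,70,6],[30,-70,6],[-30,-70,6]])/1000
W=np.array([[.4972,.3197,.1152],[.5385,.2394,.0744],[.5175,.2772,.0965],[.4766,.337,.1234],[.5349,.3487,.1199],[.5579,.2234,.0627],[.5001,.2123,.0605]])
Rm,t=kab(M,W);print("plate",t,Rm,"yaw",np.degrees(np.arctan2(Rm[1,0],Rm[0,0])),"slope",np.degrees(np.arcsin(Rm[2,1])));print((M@Rm.T+t-W)*1000)
E
```

```text
[ 0.1331 -0.5848  0.2181] [-1.4324  0.1308  1.4887 -0.      1.523  -0.0854]
cam in tool [ 0.0712 -0.0004 -0.1663] dir [-0.2509 -0.0059  0.968 ]
shift [ 3.3007 -2.4775 -0.8164] max 3.300737848105766 turn [-0.0002 -0.0002 -0.4788] deg 86.17639445022996
shift [ 0.4636 -1.2773 -0.8177] max 1.2772891526254553 turn [-0.0003 -0.0001 -0.151 ] deg 27.17643028988648
plate [0.5167 0.2824 0.0873] [[ 0.9821 -0.166   0.0895]
 [ 0.1883  0.8891 -0.4172]
 [-0.0103  0.4266  0.9044]] yaw 10.854223969152585 slope 25.249538022855074
[[ 0.2441  0.5729 -1.8867]
 [ 0.4137  0.4157 -2.3045]
 [ 0.0548  0.9872 -0.1677]
 [-0.485  -0.5564 -0.5169]
 [ 0.1385 -0.9583  2.365 ]
 [ 0.3787 -0.1316 -0.1536]
 [-0.7448 -0.3296  2.6645]]
```

Request:
move_arm(
  series=[
    [0.46,-1,-0.8,0,0,-0.14,1],
    [0.46,-1,-0.8,0,0,-0.14,1],
    [0.46,-1,-0.8,0,0,-0.14,1],
  ],
)

```text
t: 0.6
tool_pos: [0.1562, -0.4759, 0.3]
orientation: [2.967, 1.033, 0.0]
force: [0.7, 0.2, 0.5]
opening: 0.0929
```

```bash
python3 - <<'E'
from h import *
from plant import *
s=read_state();print(s["t"],s["tool_pos"],s["q"])
goto(s,[.40,-.27,.28],9,270,False)
E
```

```text
0.6 [ 0.1562 -0.4759  0.3   ] [-1.3562 -0.1597  1.6287  0.0003  1.6723 -0.4552]
shift [ 3.1891 -0.1003  0.2005] max 3.1890660216119184 turn [ 0.0001  0.     -0.3368] deg 60.61911722010883
```

Request:
move_arm(
  series=[
    [1,0,0,0,0,-0.14,1],
    [1,0,0,0,0,-0.14,1],
    [1,0,0,0,0,-0.14,1],
  ],
)

```text
t: 0.9
tool_pos: [0.2386, -0.4126, 0.2995]
orientation: [2.665, 1.661, 0.003]
force: [-0.9, -0.0, 0.6]
opening: 0.0932
```

```bash
python3 - <<'E'
from h import *
from plant import *
s=read_state();print(s["t"],s["tool_pos"],s["q"])
goto(s,[.42,-.27,.28],9,270,False)
E
```

```text
0.9 [ 0.2386 -0.4126  0.2995] [-1.1558 -0.2283  1.6895  0.0021  1.6791 -0.6997]
shift [2.079  1.0004 0.1987] max 2.0789851499387693 turn [ 0.0008  0.     -0.1951] deg 35.120791735126495
```

Request:
move_arm(
  series=[
    [1,0.5,0.1,0,0,-0.1,1],
    [1,0.5,0.1,0,0,-0.1,1],
    [1,0.5,0.1,0,0,-0.1,1],
  ],
)

```text
t: 1.2
tool_pos: [0.327, -0.3462, 0.2882]
orientation: [-2.376, -2.054, -0.002]
force: [-0.3, 0.8, 0.4]
opening: 0.0926
```

```bash
python3 - <<'E'
from h import *
from plant import *
s=read_state();print(s["t"],s["tool_pos"],s["q"])
goto(s,[.43,-.27,.28],9,270,False)
E
```

```text
1.2 [ 0.327  -0.3462  0.2882] [-0.9228 -0.2273  1.7088  0.0015  1.6605 -0.7777]
shift [0.9024 0.9094 0.0843] max 0.909370330117022 turn [ 0.0003 -0.0004 -0.0961] deg 17.30695516563102
```

Request:
move_arm(
  series=[
    [0.9,0.9,0.1,0,0,-0.096,1],
    [0.9,0.9,0.1,0,0,-0.096,1],
    [0.9,0.9,0.1,0,0,-0.096,1],
    [0.9,0.9,0.1,0,0,-0.096,1],
  ],
)

```text
t: 1.6
tool_pos: [0.4288, -0.2717, 0.278]
orientation: [-2.047, -2.382, -0.001]
force: [-0.1, -0.1, -0.1]
opening: 0.093
```

```bash
python3 - <<'E'
from h import *
from plant import *
s=read_state();print(s["t"],s["tool_pos"],s["q"])
import pickle
w=read_camera("wrist");pickle.dump((w,read_state()),open("w1.pkl","wb"));cv2.imwrite("pics/w1.png",w["frame"][:,:,::-1])
E
```

```text
1.6 [ 0.4288 -0.2717  0.278 ] [-0.6664 -0.1379  1.6486  0.0007  1.6319 -0.8174]
```

View pics/w1.png

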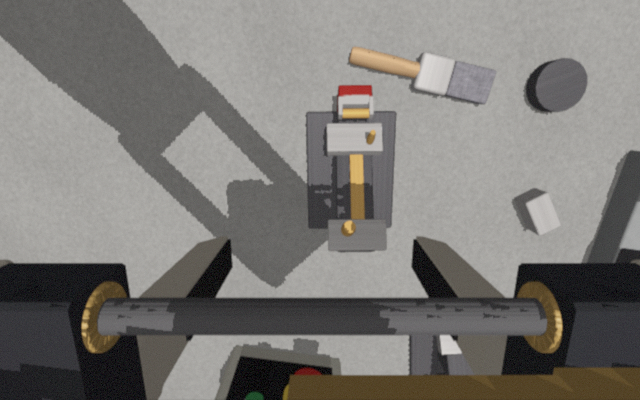

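```bash
python3 - <<'E'
from h import *
import pickle
w,s=pickle.load(open("w1.pkl","rb"))
crop(w["frame"],300,75,400,260,4,"pics/w1c.png")
crop(w["frame"],315,75,400,160,7,"pics/w1d.png")
crop(w["frame"],315,195,400,260,7,"pics/w1e.png")
E
```

```text
(no output)
```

View pics/w1d.png

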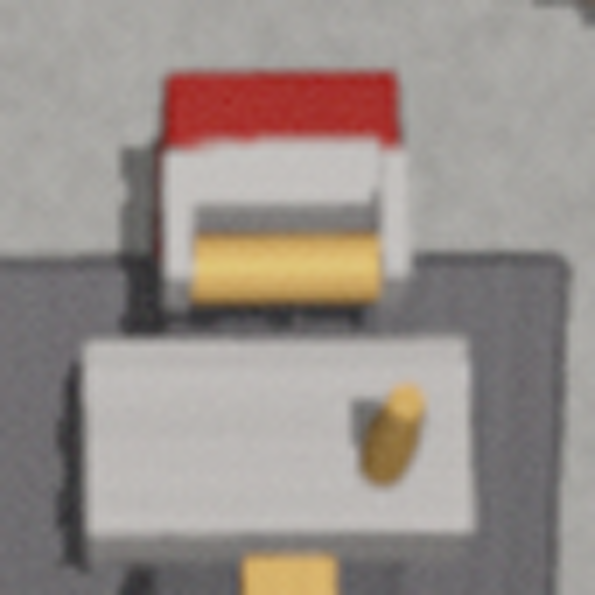

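View pics/w1e.png

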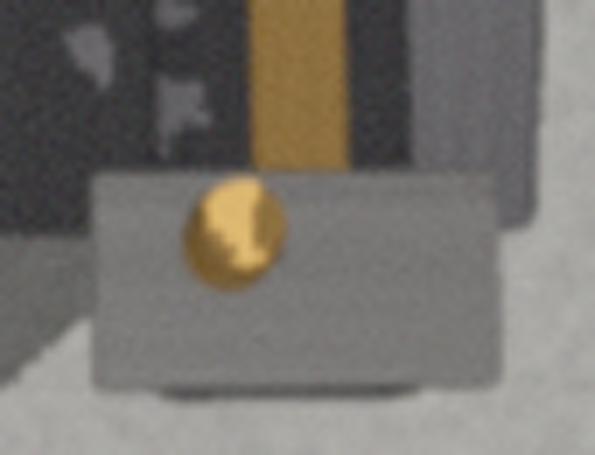

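```bash
cat > fit.py <<'E'
from h import *
import pickle
from scipy.optimize import least_squares
w,s=pickle.load(open("w1.pkl","rb")); t,sc=pickle.load(open("c0.pkl","rb"))
def seatR(psi):
    return R.from_euler("zx",[psi,-25],degrees=True).as_matrix()
if __name__=="__main__":
  D=lambda p:uc(315,75,7,p);E=lambda p:uc(315,195,7,p)
  obs=[]
  # low pad y in [37,69]; far corner is up image (+y)
  for p,m in [((84,341),(-30,69,0)),((468,338),(30,69,0)),((476,532),(30,37,0)),((88,535),(-30,37,0))]: obs.append((w,D(p),m,0))
  for p,m in [((95,388),(-30,-69,0)),((500,386),(30,-69,0)),((91,175),(-30,-37,0)),((496,173),(30,-37,0))]: obs.append((w,E(p),m,0))
  obs.append((w,D((407,400)),(14,48,26),1)); obs.append((w,D((382,467)),(14,48,0),1))
  obs.append((w,E((246,222)),(-12,-48,30),1)); obs.append((w,E((232,242)),(-12,-48,0),1))
  obs.append((w,D((287,270)),(0,73.5,15),0))
  def f(v,full=False):
    Rm=seatR(v[2]); r=[]
    for c,u,m,k in obs:
        P=Rm@((np.array(m)+np.array([v[3]*k,0,0]))/1000)+np.array([v[0],v[1],.084+v[4]])
        r.append(proj(c,P)[0]-u)
    return np.array(r) if full else np.array(r).ravel()
  for lock in (0,1):
    g=(lambda v:f(np.r_[v,0])) if lock else f
    x=least_squares(g,[.4655,-.2693,9,2]+([] if lock else [0])).x; print(x)
    xx=np.r_[x,0] if lock else x
    print(f(xx,True).round(1).tolist())
    for c in (t,sc):
        P=[seatR(x[2])@((np.array(m)+np.array([x[3]*k,0,0]))/1000)+np.array([x[0],x[1],.084+xx[4]]) for m,k in [((-12,-48,30),1),((-30,-69,0),0)]]
        print(proj(c,P))
E
python3 fit.py
```

```text
[ 0.465  -0.2701  8.4201  1.2244 -0.0001]
[[0.0, -1.0], [-0.4, 0.3], [-0.4, 0.5], [-0.2, -0.5], [0.2, 0.2], [0.3, 0.0], [0.3, -0.5], [-0.4, -0.4], [0.6, 0.6], [-0.8, -0.0], [1.1, 0.3], [-1.1, 0.4], [0.4, -0.1]]
[[397.9733 254.047 ]
 [409.6825 260.8643]]
[[218.391  186.4201]
 [205.535  193.2684]]
[ 0.465  -0.2701  8.4198  1.2231]
[[0.0, -1.0], [-0.4, 0.3], [-0.4, 0.5], [-0.2, -0.5], [0.2, 0.2], [0.4, 0.0], [0.3, -0.5], [-0.4, -0.4], [0.7, 0.6], [-0.8, -0.1], [1.1, 0.3], [-1.1, 0.4], [0.4, -0.1]]
[[397.9773 254.0513]
 [409.6879 260.8691]]
[[218.3863 186.3757]
 [205.5298 193.225 ]]
```

```bash
python3 - <<'E'
from fit import *
Rm=seatR(8.42);o=np.array([.465,-.2701,.084])
P=[Rm@(np.array(m)/1000)+o for m in [(-12+1.2,-48,0),(-12+1.2,-48,30),(15.2,48,0),(15.2,48,26),(-12+1.2,-40.8,0),(-12+1.2,-55.2,0)]]
p=proj(w,P);print(p)
f=lambda p,x0,y0:((p-[x0,y0]+.5)*7-.5)
print(f(p[[0,1,4,5]],315,195),f(p[2:4],315,75))
E
```

```text
[[346.5437 229.5721]
 [350.7814 226.5407]
 [368.3019 141.2129]
 [373.3253 132.3251]
 [346.385  222.6404]
 [346.7036 236.5521]]
[[223.8061 245.0049]
 [253.4701 223.785 ]
 [222.6948 196.4826]
 [224.9251 293.8648]] [[376.1133 466.49  ]
 [411.2769 404.2754]]
```

```bash
python3 - <<'E'
from fit import *
C=cv2.Rodrigues(w["rvec"])[0];print(C, ray(w,[0,0])[0], s["tool_pos"])
Rm=seatR(8.42);o=np.array([.465,-.2701,.084]);print(Rm)
for m in [(-10.8,-48,0),(-10.8,-48,30)]:
    print(C@(Rm@(np.array(m)/1000)+o)+w["tvec"])
E
```

```text
[[ 0.9887  0.1498 -0.0002]
 [ 0.1449 -0.9561  0.2549]
 [ 0.038  -0.2521 -0.967 ]] [ 0.4181 -0.2011  0.4444] [ 0.4276 -0.273   0.2783]
[[ 0.9892 -0.1464  0.    ]
 [ 0.1327  0.8965  0.4226]
 [-0.0619 -0.4181  0.9063]]
[0.0259 0.0282 0.3587]
[0.0278 0.023  0.3292]
```

```bash
sed -i 's/from_euler("zx"/from_euler("ZX"/' fit.py; python3 fit.py
```

```text
[ 0.4651 -0.2703  9.0539  2.2623 -0.0006]
[[0.1, -0.1], [0.0, -0.1], [-0.0, 0.1], [-0.1, 0.1], [-0.1, 0.1], [0.5, -0.0], [0.1, -0.4], [-0.2, -0.6], [0.2, 0.4], [0.4, -0.2], [-0.2, 0.1], [-0.4, 0.4], [-0.3, 0.1]]
[[398.0197 254.5142]
 [409.7626 260.9752]]
[[218.1723 186.5098]
 [205.4053 193.8957]]
[ 0.465  -0.2702  9.0521  2.2563]
[[0.1, -0.2], [0.1, -0.2], [0.0, 0.1], [-0.2, 0.1], [-0.2, 0.2], [0.5, 0.1], [0.1, -0.4], [-0.1, -0.5], [0.2, 0.3], [0.4, -0.2], [-0.2, 0.2], [-0.4, 0.5], [-0.3, -0.0]]
[[398.0371 254.5337]
 [409.7861 260.9963]]
[[218.1519 186.3157]
 [205.3826 193.7055]]
```

Request:
move_arm(
  series=[
    [1,0.25,0,0,0,0,1],
    [1,0.25,0,0,0,0,1],
    [1,0.25,0,0,0,0,1],
  ],
)

```text
t: 1.95
tool_pos: [0.4367, -0.1683, 0.2791]
orientation: [-2.049, -2.381, -0.002]
force: [0.5, -0.4, -0.0]
opening: 0.0931
```

Request:
move_arm(
  series=[
    [1,0.25,0,0,0,0,1],
    [1,0.25,0,0,0,0,1],
    [1,0.25,0,0,0,0,1],
  ],
)

```text
t: 2.25
tool_pos: [0.4468, -0.0657, 0.2791]
orientation: [2.048, 2.382, 0.002]
force: [0.2, -0.5, -0.1]
opening: 0.093
```

Request:
move_arm(
  series=[
    [0.75,0.25,0,0,0,0,1],
    [0.75,0.25,0,0,0,0,1],
    [0.75,0.25,0,0,0,0,1],
  ],
)

```text
t: 2.55
tool_pos: [0.4608, 0.01, 0.2788]
orientation: [2.049, 2.381, 0.001]
force: [0.0, -0.9, 1.0]
opening: 0.0931
```

```bash
python3 - <<'E'
from h import *
from plant import *
import pickle
w=read_camera("wrist");s=read_state();print(s["t"],s["tool_pos"],s["q"]);pickle.dump((w,s),open("w2.pkl","wb"));cv2.imwrite("pics/w2.png",w["frame"][:,:,::-1])
goto(s,[.47,.25,.28],10.5,270,False)
E
```

```text
2.6 [0.4606 0.0086 0.2788] [-0.092  -0.2708  1.7622 -0.0008  1.65   -0.2411]
shift [ 2.3732  0.4512 -0.0142] max 2.3731569744806946 turn [ 0.      0.0003 -0.0109] deg 1.959378191748493
```

View pics/w2.png

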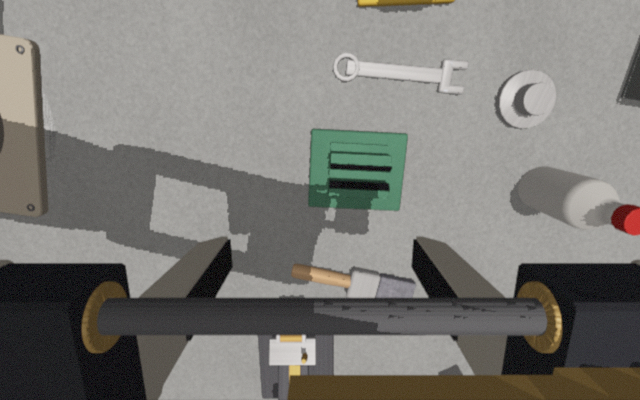

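```bash
python3 - <<'E'
from h import *
import pickle
w,s=pickle.load(open("w2.pkl","rb")); t,sc=pickle.load(open("c0.pkl","rb"))
crop(w["frame"],300,120,415,220,6,"pics/w2c.png")
print("bottle",onz(t,[[272,144]],.15),"wrench",onz(t,[[235,228]],0))
E
```

```text
bottle [[0.7403 0.0248 0.15  ]] wrench [[0.5364 0.1362 0.    ]]
```

View pics/w2c.png

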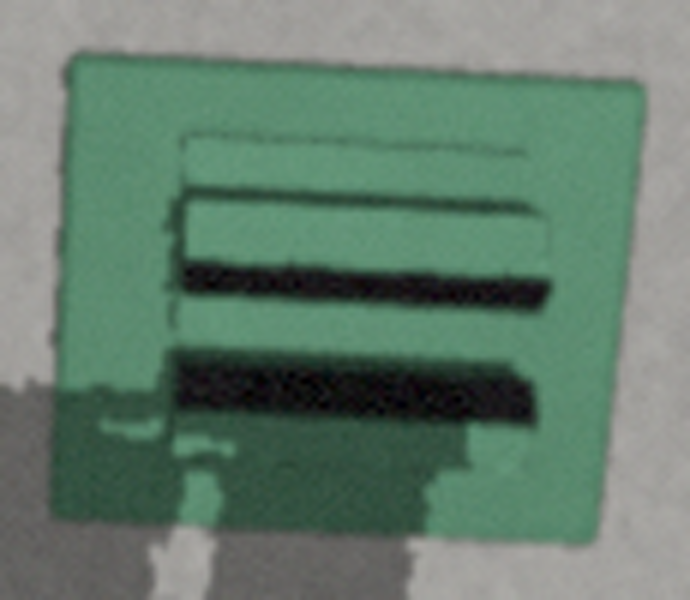

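Request:
move_arm(
  series=[
    [0.9,0.15,0,0,0,0,1],
    [0.9,0.15,0,0,0,0,1],
    [0.9,0.15,0,0,0,0,1],
  ],
)

```text
t: 2.9
tool_pos: [0.4621, 0.1019, 0.2787]
orientation: [-2.049, -2.381, -0.001]
force: [-0.1, 0.3, 0.2]
opening: 0.0928
```

Request:
move_arm(
  series=[
    [0.9,0.15,0,0,0,-0.01,1],
    [0.9,0.15,0,0,0,-0.01,1],
    [0.9,0.15,0,0,0,-0.01,1],
  ],
)

```text
t: 3.2
tool_pos: [0.4639, 0.193, 0.2785]
orientation: [-2.011, -2.413, -0.0]
force: [-0.4, -2.3, -0.5]
opening: 0.0929
```

```bash
python3 - <<'E'
from h import *
from plant import *
import pickle
w=read_camera("wrist");s=read_state();print(s["t"],s["tool_pos"],s["q"]);pickle.dump((w,s),open("w3.pkl","wb"));cv2.imwrite("pics/w3.png",w["frame"][:,:,::-1])
E
```

```text
3.25 [0.4641 0.1912 0.2785] [ 0.2892 -0.1542  1.6625 -0.0008  1.6338  0.1083]
```

View pics/w3.png

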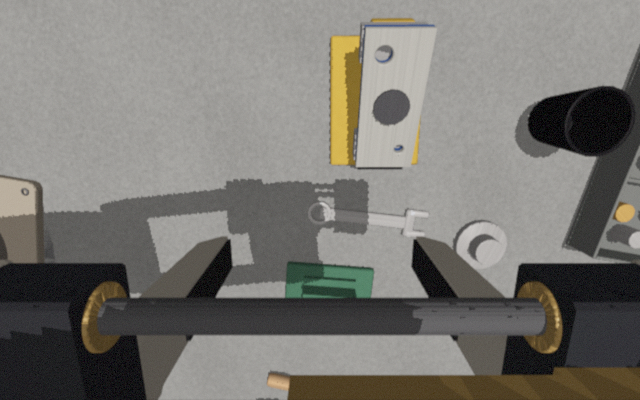

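```bash
python3 - <<'E'
from h import *
import pickle
w,s=pickle.load(open("w2.pkl","rb"))
D=lambda p:uc(300,120,6,p)
q=onz(w,[D(p) for p in [(70,57),(645,83),(598,543),(50,516)]],.012);print(q,q.mean(0))
for a,b in [(0,1),(3,2)]: v=q[b]-q[a];print(np.degrees(np.arctan2(v[1],v[0])),np.linalg.norm(v))
for a,b in [(3,0),(2,1)]: v=q[b]-q[a];print(np.degrees(np.arctan2(-v[0],v[1])),np.linalg.norm(v))
print("lips z46",onz(w,[D(p) for p in [(185,294),(547,310),(180,360),(520,374)]],.046))
print("lips z54",onz(w,[D(p) for p in [(185,265),(547,280),(178,408),(536,425)]],.054))
w,s=pickle.load(open("w3.pkl","rb"))
crop(w["frame"],320,10,445,175,4.5 and 4,"pics/w3c.png")
E
```

```text
[[ 0.4411  0.0572  0.012 ]
 [ 0.558   0.0694  0.012 ]
 [ 0.5686 -0.0279  0.012 ]
 [ 0.4504 -0.0395  0.012 ]] [0.5045 0.0148 0.012 ]
5.981384398914217 0.11763132662665937
5.58850788773361 0.1187207930115787
5.540753792691189 0.09713425788569299
6.180086126779914 0.09794603524204211
lips z46 [[0.4701 0.0179 0.046 ]
 [0.5399 0.0252 0.046 ]
 [0.4711 0.0049 0.046 ]
 [0.5372 0.012  0.046 ]]
lips z54 [[ 0.4688  0.0246  0.054 ]
 [ 0.537   0.0319  0.054 ]
 [ 0.4717 -0.0029  0.054 ]
 [ 0.5404  0.004   0.054 ]]
```

View pics/w3c.png

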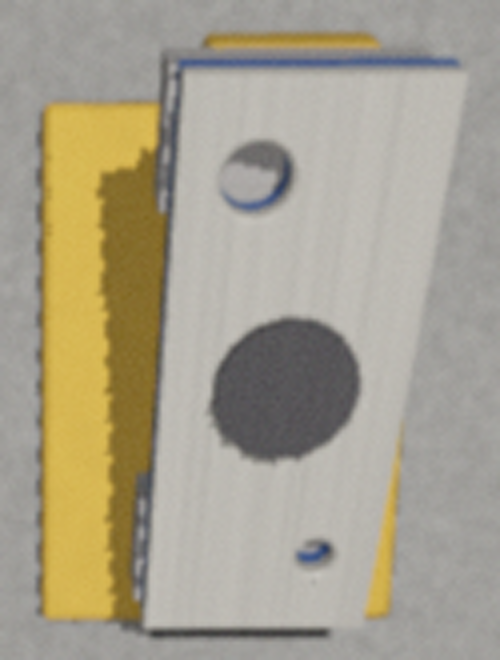

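```bash
python3 - <<'E'
from h import *
from plant import *
import pickle
from scipy.optimize import least_squares
w,s=pickle.load(open("w3.pkl","rb"))
t,sc=pickle.load(open("c0.pkl","rb"))
W=lambda p:uc(320,10,4,p);T=lambda p:uc(135,200,9,p); S=lambda p:uc(350,110,9,p)
obs=[(w,W(p),m) for p,m in [((180,68),(-30,70,6)),((467,68),(30,70,6)),((366,624),(30,-70,6)),((145,627),(-30,-70,6)),((253,174),(-12,48,6)),((315,551),(14,-48,6))]]
obs2=[(t,T(a),m) for a,m in [((100,405),(-30,70,6)),((80,197),(30,70,6)),((585,157),(30,-70,6)),((612,350),(-30,-70,6)),((177,333),(-12,48,6))]]
obs2+=[(sc,S(a),m) for a,m in [((383,72),(-30,70,6)),((512,133),(30,70,6)),((300,405),(30,-70,6)),((172,350),(-30,-70,6)),((384,128),(-12,48,6))]]
for O in (obs,obs2,obs+obs2):
  def f(v):
    Rm=R.from_euler("ZX",[v[3],25],degrees=True).as_matrix()
    return np.concatenate([proj(c,Rm@(np.array(m)/1000)+v[:3])[0]-u for c,u,m in O])
  r=least_squares(f,[.516,.282,.088,10.5]);print(r.x,abs(r.fun).max(),r.fun.round(1).tolist() if len(O)<8 else "")
E
```

```text
[ 0.5155  0.2827  0.0904 11.0231] 0.823149695618838 [0.0, 0.1, -0.2, -0.8, -0.6, -0.3, -0.0, -0.4, 0.5, 0.6, 0.2, 0.7]
[ 0.5168  0.2825  0.0869 10.6214] 0.6024371584179136 
[ 0.5161  0.283   0.0876 10.9282] 0.9756099569982553
```

```bash
python3 - <<'E'
from h import *
from plant import *
s=read_state()
P=np.array([.5158,.2828,.089])
z=rig(10.9,250)[:,2]
goto(s,P-.1*z,10.9,250); goto(s,P,10.9,250)
E
```

```text
shift [1.0864 0.6716 1.1323] max 1.1322648625456329 turn [-0.0006 -0.1108 -0.0029] deg 19.958060460176213
shift [0.7452 0.6752 2.0722] max 2.0722499794543 turn [-0.0006 -0.1108 -0.0029] deg 19.958060460176213
```

Request:
move_arm(
  series=[
    [1,0.67,0.6,0,-0.05,0,1],
    [1,0.67,0.6,0,-0.11,0,1],
    [1,0.67,0.6,0,-0.11,0,1],
    [1,0.67,0.6,0,-0.11,0,1],
  ],
)

```text
t: 3.65
tool_pos: [0.5104, 0.3019, 0.2095]
orientation: [1.827, 2.199, -0.341]
force: [-1.7, -0.1, -0.6]
opening: 0.093
```

```bash
python3 - <<'E'
from h import *
from plant import *
s=read_state();print(s["t"],s["tool_pos"],s["q"])
P=np.array([.5158,.2828,.089])
z=rig(10.9,250)[:,2]
goto(s,P-.06*z,10.9,250); goto(s,P,10.9,250)
E
```

```text
3.65 [0.5104 0.3019 0.2095] [ 0.6419  0.2898  1.3657 -0.3107  1.6554  0.4576]
shift [0.2293 0.0275 0.7889] max 0.7889108390007561 turn [-0.0048  0.0013 -0.001 ] deg 0.9077460767141743
shift [0.2318 0.0365 1.3888] max 1.3888386913703656 turn [-0.0048  0.0013 -0.001 ] deg 0.9077460767141743
```

Request:
move_arm(
  series=[
    [0.23,0.03,0.4,0,0,0,1],
    [0.23,0.03,0.8,0,0,0,1],
    [0.23,0.03,0.9,0,0,0,1],
    [0.23,0.03,0.9,0,0,0,1],
  ],
)

```text
t: 4.05
tool_pos: [0.5163, 0.2906, 0.1257]
orientation: [1.835, 2.193, -0.325]
force: [0.5, 0.1, 0.5]
opening: 0.0929
```

```bash
python3 - <<'E'
from h import *
from plant import *
w=read_camera("wrist");cv2.imwrite("pics/w4.png",w["frame"][:,:,::-1])
s=read_state();print(s["t"],s["tool_pos"],s["q"])
P=np.array([.5158,.2828,.089])
goto(s,P,10.9,250)
E
```

```text
4.1 [0.5172 0.2921 0.1278] [ 0.6225  0.3308  1.4663 -0.3117  1.5012  0.492 ]
shift [ 0.0471 -0.0298  0.5854] max 0.5854270929572111 turn [-0.0012 -0.0011 -0.004 ] deg 0.7803895712113649
```

View pics/w4.png

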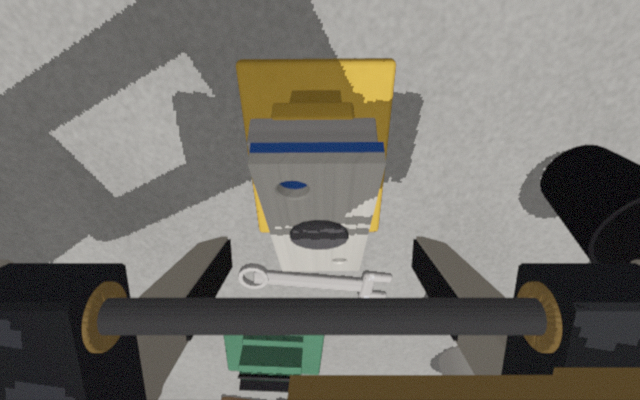

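Request:
move_arm(
  series=[
    [0.04,-0.03,0.3,0,0,0,1],
    [0.04,-0.03,0.5,0,0,0,1],
    [0.04,-0.03,0.58,0,0,0,1],
    [0.04,-0.03,0.58,0,0,0,1],
  ],
)

```text
t: 4.5
tool_pos: [0.5168, 0.2776, 0.0717]
orientation: [1.833, 2.194, -0.318]
force: [-0.1, -0.5, 1.1]
opening: 0.0926
```

```bash
python3 - <<'E'
from h import *
from plant import *
w=read_camera("wrist");cv2.imwrite("pics/w5.png",w["frame"][:,:,::-1])
s=read_state();print(s["t"],s["tool_pos"],s["force"])
P=np.array([.5158,.2828,.089])
goto(s,P,10.9,250)
E
```

```text
4.55 [0.5172 0.2782 0.0724] [ 0.9108 -0.0514  0.7816]
shift [-0.0116 -0.0047  0.0176] max 0.017591821782451972 turn [-0.0005 -0.0014 -0.0036] deg 0.6949380093350596
```

View pics/w5.png

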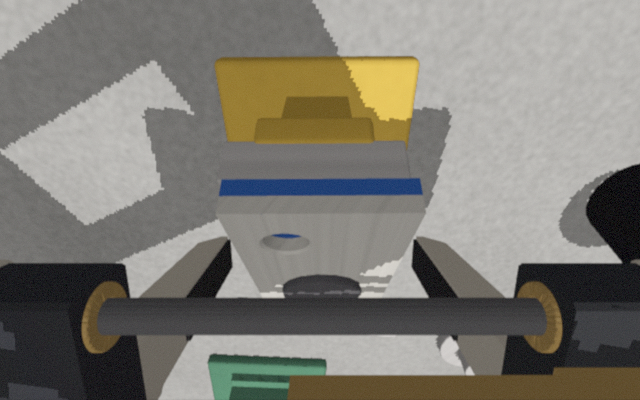

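Request:
move_arm(
  series=[
    [-0.01,0,0.01,0,0,-0.003,-1],
    [-0.01,0,0.01,0,0,-0.003,-1],
    [-0.01,0,0.01,0,0,-0.003,-1],
    [-0.01,0,0.01,0,0,-0.003,-1],
    [-0.01,0,0.01,0,0,-0.003,-1],
    [-0.01,0,0.01,0,0,-0.003,-1],
  ],
  squeeze=45,
)

```text
t: 5.15
tool_pos: [0.5163, 0.2767, 0.0699]
orientation: [1.822, 2.204, -0.321]
force: [-0.5, 0.6, 2.0]
opening: 0.06
```

Request:
move_arm(
  series=[
    [-0.1,0,-0.1,0,0,0,-1],
    [-0.2,0,-0.2,0,0,0,-1],
    [-0.3,0,-0.3,0,0,0,-1],
    [-0.4,0,-0.6,0,0,0,-1],
    [-0.5,0,-0.9,0,0,0,-1],
    [-0.5,0,-0.9,0,0,0,-1],
  ],
)

```text
t: 5.75
tool_pos: [0.5227, 0.2615, 0.1782]
orientation: [1.823, 2.201, -0.308]
force: [0.8, 0.4, -1.3]
opening: 0.0598
```

```bash
python3 - <<'E'
from h import *
from plant import *
w=read_camera("wrist");cv2.imwrite("pics/w6.png",w["frame"][:,:,::-1])
w=read_camera("scene");crop(w["frame"],300,40,480,180,4,"pics/s6.png")
s=read_state();print(s["t"],s["tool_pos"],s["force"],s["wrist_torque"],s["opening"])
goto(s,[.505,.0147,.20],5.8,315)
E
```

```text
5.85 [0.5205 0.2604 0.1728] [ 0.231  -0.0046 -3.416 ] [0.2867 0.0122 0.0053] 0.0596034675026722
shift [-2.1653 -0.6005  0.6308] max 2.165310763839606 turn [-0.0065  0.3594  0.0285] deg 64.89784143585214
```

View pics/w6.png

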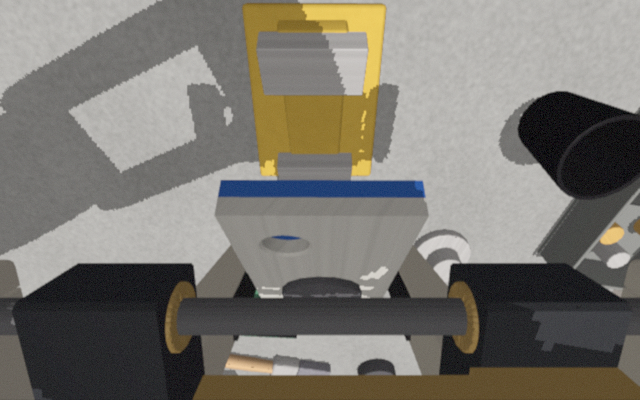

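View pics/s6.png

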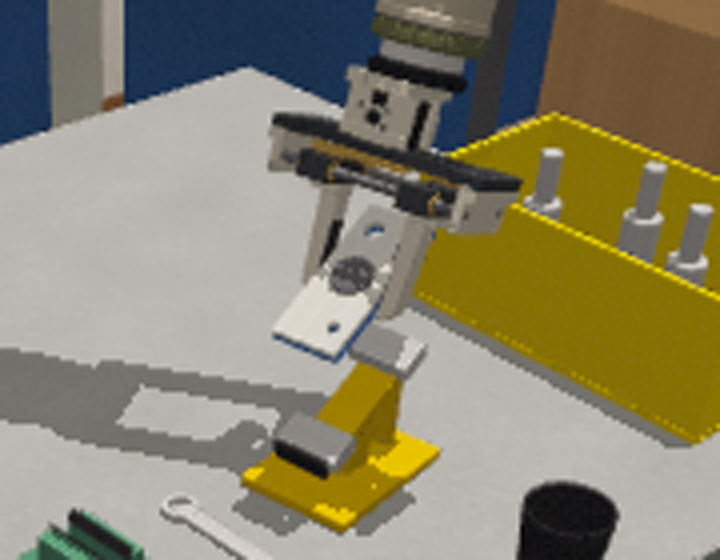

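Request:
move_arm(
  series=[
    [-0.5,-0.14,-0.1,0,0.04,0,-1],
    [-1,-0.28,-0.1,0,0.08,0,-1],
    [-1,-0.28,-0.1,0,0.12,0.01,-1],
    [-1,-0.28,-0.1,0,0.12,0.01,-1],
  ],
)

```text
t: 6.25
tool_pos: [0.5098, 0.1619, 0.2144]
orientation: [-2.033, -2.363, -0.037]
force: [0.3, -0.0, -2.5]
opening: 0.0595
```

```bash
python3 - <<'E'
from h import *
from plant import *
s=read_state();print(s["t"],s["tool_pos"],s["force"],s["q"])
goto(s,[.505,.0147,.21],5.8,315)
E
```

```text
6.25 [0.5098 0.1619 0.2144] [ 0.2981 -0.0161 -2.5166] [ 0.1874 -0.051   1.6826  0.034   1.5068  0.0353]
shift [-1.319  -0.2609  0.1327] max 1.318954376711592 turn [-0.0057  0.2391  0.0148] deg 43.13137448094601
```

Request:
move_arm(
  series=[
    [-0.5,-0.1,0.0,0,0.04,0,-1],
    [-0.9,-0.18,0.0,0,0.08,0,-1],
    [-0.9,-0.18,0.0,0,0.12,0.01,-1],
    [-0.9,-0.18,0.0,0,0.12,0.01,-1],
  ],
)

```text
t: 6.65
tool_pos: [0.5042, 0.0713, 0.2081]
orientation: [-1.86, -2.094, -0.375]
force: [-1.4, 0.3, -3.5]
opening: 0.0599
```

```bash
python3 - <<'E'
from h import *
from plant import *
s=read_state();print(s["t"],s["tool_pos"],s["force"],s["q"])
goto(s,[.505,.0147,.20],5.8,315)
E
```

```text
6.65 [0.5042 0.0713 0.2081] [-1.3896  0.272  -3.484 ] [-0.2437 -0.029   1.7302  0.3792  1.6037 -0.3806]
shift [-0.4795 -0.055   0.0268] max 0.4794617459207069 turn [-0.0068  0.1189  0.0029] deg 21.448844044198065
```

Request:
move_arm(
  series=[
    [-0.24,-0.03,0.02,-0.003,0.04,0,-1],
    [-0.48,-0.055,0.03,-0.007,0.08,0,-1],
    [-0.48,-0.055,0.03,-0.007,0.12,0.003,-1],
    [-0.48,-0.055,0.03,-0.007,0.12,0.003,-1],
    [-0.48,-0.055,0.03,-0.007,0.12,0.003,-1],
  ],
)

```text
t: 7.15
tool_pos: [0.5048, 0.0321, 0.1881]
orientation: [-1.651, -1.843, -0.685]
force: [0.1, 0.6, -2.3]
opening: 0.0599
```

```bash
python3 - <<'E'
from h import *
from plant import *
import pickle
t=read_camera("top");sc=read_camera("scene");s=read_state();pickle.dump((t,sc,s),open("c7.pkl","wb"))
print(s["t"],s["tool_pos"],s["force"],s["q"])
goto(s,[.505,.0147,.20],5.8,315)
crop(t["frame"],240,180,320,260,8,"pics/t7.png")
crop(sc["frame"],270,70,380,210,5,"pics/s7.png")
w=read_camera("wrist");cv2.imwrite("pics/w7.png",w["frame"][:,:,::-1])
E
```

```text
7.25 [0.5057 0.0325 0.1903] [ 1.3277 -0.0248 -2.1159] [-0.4989  0.1869  1.6842  0.6305  1.7424 -0.6556]
shift [-0.0557 -0.0259 -0.0025] max 0.05574635011021907 turn [-0.0003  0.0012  0.0038] deg 0.7200469501874633
```

View pics/t7.png

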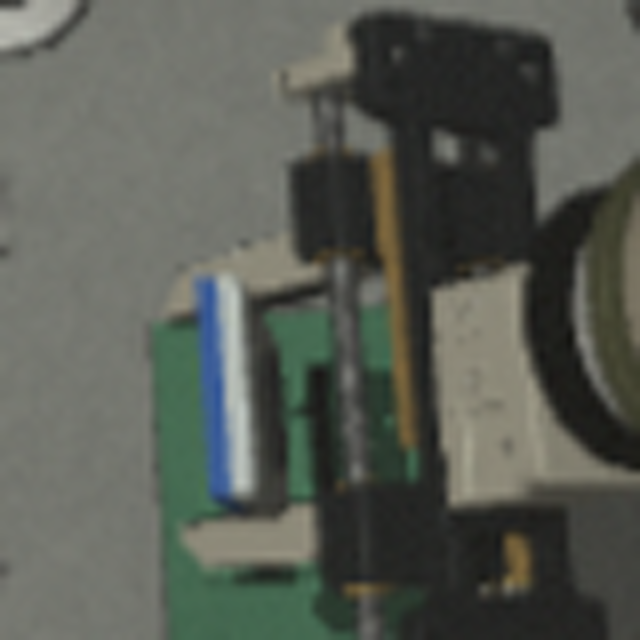

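View pics/s7.png

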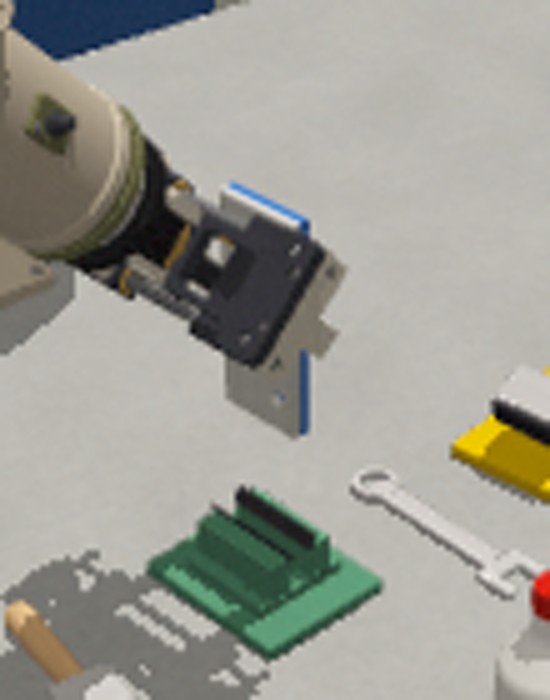

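View pics/w7.png

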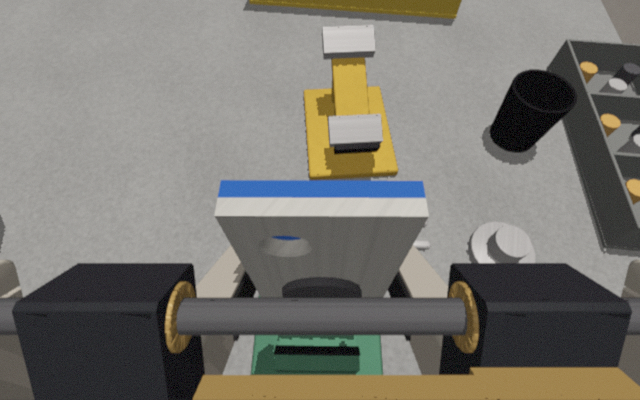

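```bash
python3 - <<'E'
from h import *
import pickle
t,sc,s=pickle.load(open("c7.pkl","rb"))
T=lambda p:uc(240,180,8,p);S=lambda p:uc(270,70,5,p)
# top end corners: -Z.. in tool terms: blue side (+Y), grey side(-Y); near x small/large
print("grasp pt",s["tool_pos"]-.019*R.from_rotvec(s["orientation"]).as_matrix()[:,2])
print("top corners +x blue",tri(t,T((197,280)),sc,S((307,225))))
print("-x blue",tri(t,T((217,500)),sc,S((232,184))))
print("-x grey",tri(t,T((250,500)),sc,S((221,188))))
print(onz(t,[T((197,279)),T((240,278)),T((252,498)),T((216,500))],.272))
o,d=ray(sc,[S((306,433)),S((299,437)),S((229,400))])
for y in (.02,.0147): print(y,o+d*((y-o[1])/d[:,1])[:,None])
E
```

```text
grasp pt [0.5071 0.0191 0.2038]
top corners +x blue (array([0.5353, 0.0256, 0.2677]), np.float64(0.00010584875469758553))
-x blue (array([0.4752, 0.0181, 0.2699]), np.float64(0.0013370763599653585))
-x grey (array([0.4756, 0.0096, 0.2703]), np.float64(0.002335081253090506))
[[0.5349 0.0251 0.272 ]
 [0.5354 0.0133 0.272 ]
 [0.4754 0.008  0.272 ]
 [0.4747 0.0176 0.272 ]]
0.02 [[0.5418 0.02   0.1357]
 [0.535  0.02   0.1291]
 [0.4641 0.02   0.1176]]
0.0147 [[0.5486 0.0147 0.1417]
 [0.5419 0.0147 0.1352]
 [0.4716 0.0147 0.1238]]
```

```bash
cat >> h.py <<'E'
def wd(s,v):
    d=R.from_rotvec(s["orientation"]).as_matrix().T@np.asarray(v,float)/0.1
    print("shift",d); return d
E
python3 - <<'E'
from h import *
from plant import *
s=read_state();print(s["tool_pos"])
wd(s,[0,-.0018,-.04]);wd(s,[0,-.0018,-.08]); wd(s,[0,0,-.001])
E
```

```text
[0.5059 0.0325 0.1909]
shift [-0.2945 -0.0056  0.2713]
shift [-0.5762 -0.0092  0.5552]
shift [-0.007  -0.0001  0.0071]
```

Request:
move_arm(
  series=[
    [-0.3,-0.005,0.27,0,0,0,-1],
    [-0.5,-0.005,0.475,0,0,0,-1],
    [-0.65,-0.01,0.62,0,0,0,-1],
    [-0.65,-0.01,0.62,0,0,0,-1],
    [-0.65,-0.01,0.62,0,0,0,-1],
  ],
)

```text
t: 7.8
tool_pos: [0.5059, 0.0297, 0.1015]
orientation: [-1.649, -1.847, -0.691]
force: [0.5, -0.1, -2.6]
opening: 0.0596
```

```bash
python3 - <<'E'
from h import *
from plant import *
import pickle
t=read_camera("top");sc=read_camera("scene");s=read_state();pickle.dump((t,sc,s),open("c8.pkl","wb"))
print(s["t"],s["tool_pos"],s["force"])
crop(t["frame"],240,180,320,260,8,"pics/t8.png")
crop(sc["frame"],270,90,380,210,5,"pics/s8.png")
E
```

```text
7.9 [0.5065 0.0292 0.1022] [-0.3564  1.1727 -2.3335]
```

View pics/s8.png

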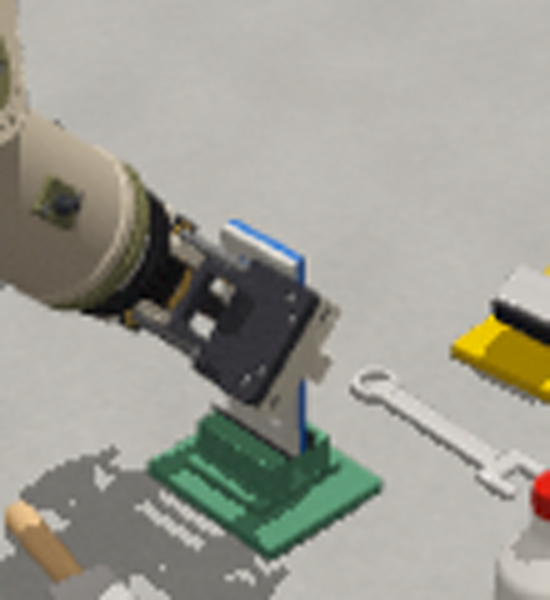

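View pics/t8.png

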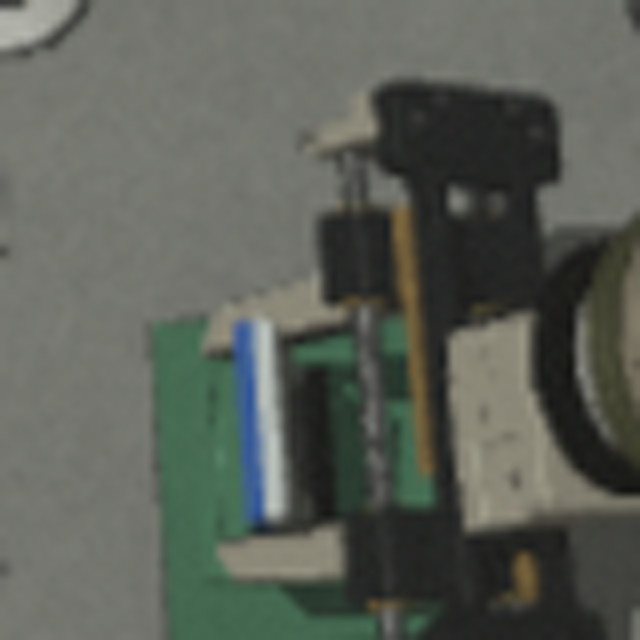

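Request:
move_arm(
  series=[
    [-0.05,0,0.05,0,0,0,-1],
    [-0.09,0,0.09,0,0,0,-1],
    [-0.1,0,0.1,0,0,0,-1],
    [-0.11,0,0.11,0,0,0,-1],
  ],
)

```text
t: 8.3
tool_pos: [0.5055, 0.029, 0.0843]
orientation: [-1.65, -1.843, -0.692]
force: [-1.3, 0.8, -1.1]
opening: 0.0595
```

Request:
move_arm(
  series=[
    [-0.007,0,0.007,0,0,0,-1],
    [-0.014,0,0.014,0,0,0,-1],
    [-0.014,0,0.014,0,0,0,-1],
  ],
)

```text
t: 8.6
tool_pos: [0.5056, 0.029, 0.0825]
orientation: [-1.65, -1.843, -0.692]
force: [0.8, 1.8, -3.6]
opening: 0.0591
```

Request:
move_arm(
  series=[
    [-0.007,0,0.007,0,0,0,-1],
    [-0.014,0,0.014,0,0,0,-1],
    [-0.014,0,0.014,0,0,0,-1],
  ],
)

```text
t: 8.9
tool_pos: [0.5056, 0.029, 0.0805]
orientation: [-1.65, -1.843, -0.692]
force: [-0.1, 1.5, -2.6]
opening: 0.0599
```

Request:
move_arm(
  series=[
    [-0.007,0,0.007,0,0,0,-1],
    [-0.014,0,0.014,0,0,0,-1],
    [-0.014,0,0.014,0,0,0,-1],
  ],
)

```text
t: 9.2
tool_pos: [0.5056, 0.029, 0.0785]
orientation: [-1.65, -1.843, -0.692]
force: [0.9, 1.1, -3.1]
opening: 0.0598
```

Request:
move_arm(
  series=[
    [-0.007,0,0.007,0,0,0,-1],
    [-0.014,0,0.014,0,0,0,-1],
    [-0.014,0,0.014,0,0,0,-1],
  ],
)

```text
t: 9.5
tool_pos: [0.5058, 0.0291, 0.0781]
orientation: [-1.649, -1.843, -0.693]
force: [-4.5, 0.9, 9.0]
opening: 0.0592
```

Request:
move_arm(
  series=[
    [0.007,0,-0.007,0,0,0,-0.2],
    [0.007,0,-0.007,0,0,0,0.5],
    [0.007,0,-0.007,0,0,0,1],
    [0.007,0,-0.007,0,0,0,1],
    [0.007,0,-0.007,0,0,0,1],
    [0.007,0,-0.007,0,0,0,1],
  ],
)

```text
t: 10.1
tool_pos: [0.5057, 0.029, 0.0776]
orientation: [-1.65, -1.844, -0.692]
force: [1.2, 0.1, 0.1]
opening: 0.0916
```

```bash
python3 - <<'E'
from h import *
from plant import *
w=read_camera("wrist");sc=read_camera("scene");s=read_state()
print(s["t"],s["tool_pos"],s["force"],s["opening"])
crop(sc["frame"],270,90,380,210,5,"pics/s9.png")
cv2.imwrite("pics/w9.png",w["frame"][:,:,::-1])
E
```

```text
10.2 [0.5056 0.029  0.0776] [-0.4873  0.9645  0.6791] 0.0924106633340557
```

View pics/s9.png

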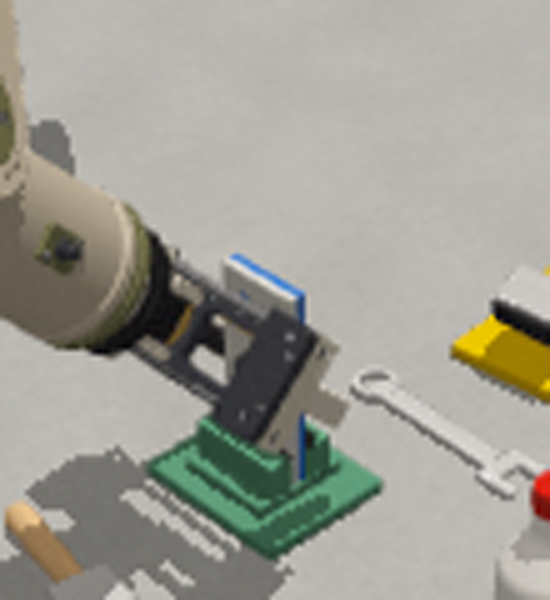

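View pics/w9.png

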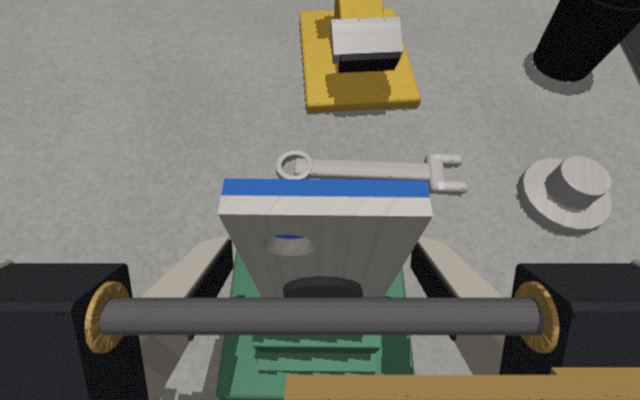

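Request:
move_arm(
  series=[
    [0,0,-0.3,0,0,0,1],
    [0,0,-0.6,0,0,0,1],
    [0,0,-1,0,0,0,1],
    [0,0,-1,0,0,0,1],
  ],
)

```text
t: 10.6
tool_pos: [0.5153, -0.0451, 0.1521]
orientation: [-1.655, -1.849, -0.695]
force: [-0.0, -0.2, 0.8]
opening: 0.0927
```

```bash
python3 - <<'E'
from h import *
from plant import *
s=read_state()
print(s["t"],s["tool_pos"])
goto(s,[.505,-.02,.28],5.8,270,False)
E
```

```text
10.6 [ 0.5153 -0.0451  0.1521]
shift [ 1.0858 -0.0583 -0.7257] max 1.0858384926390563 turn [ 0.0036 -0.2485  0.0028] deg 44.73185511114815
```

Request:
move_arm(
  series=[
    [0.35,0,-0.35,0,-0.04,0,1],
    [0.7,-0.03,-0.6,0,-0.08,0,1],
    [0.95,-0.05,-0.7,0,-0.12,0,1],
    [1,-0.06,-0.72,0,-0.16,0,1],
    [1,-0.06,-0.72,0,-0.2,0,1],
    [1,-0.06,-0.72,0.003,-0.248,0.003,1],
    [1,-0.06,-0.72,0.003,-0.248,0.003,1],
  ],
)

```text
t: 11.3
tool_pos: [0.5038, -0.0188, 0.2707]
orientation: [-2.095, -2.337, -0.0]
force: [-0.7, 0.8, -0.2]
opening: 0.0931
```

```bash
python3 - <<'E'
from h import *
from plant import *
import pickle
w=read_camera("wrist");t=read_camera("top");sc=read_camera("scene")
s=read_state();pickle.dump((w,t,sc,s),open("c10.pkl","wb"))
crop(sc["frame"],270,90,380,210,5,"pics/s10.png")
crop(t["frame"],240,180,320,260,8,"pics/t10.png")
cv2.imwrite("pics/w10.png",w["frame"][:,:,::-1])
print(s["t"],s["tool_pos"],s["q"])
P=np.array([.505,.0147,.09]); z=rig(5.8,225)[:,2]
goto(s,P-.12*z,5.8,225)
E
```

```text
11.45 [ 0.5033 -0.0218  0.2691] [-0.1507 -0.141   1.6674  0.0076  1.6228 -0.2542]
shift [1.065  0.0628 1.0865] max 1.086504652973811 turn [-0.0014 -0.2529  0.0015] deg 45.53193902818466
```

View pics/s10.png

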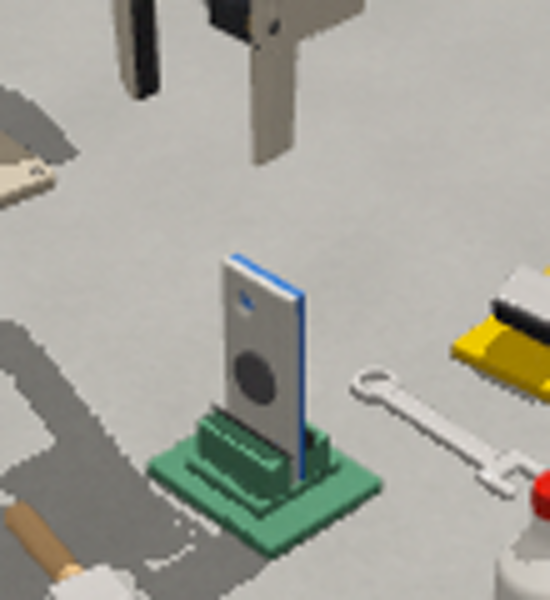

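View pics/w10.png

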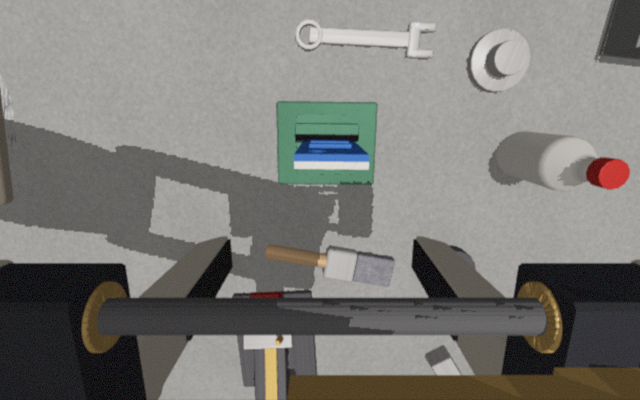

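```bash
python3 - <<'E'
from h import *
import pickle
w,t,sc,s=pickle.load(open("c10.pkl","rb"))
crop(w["frame"],270,95,385,190,6,"pics/w10c.png")
E
```

```text
(no output)
```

View pics/w10c.png

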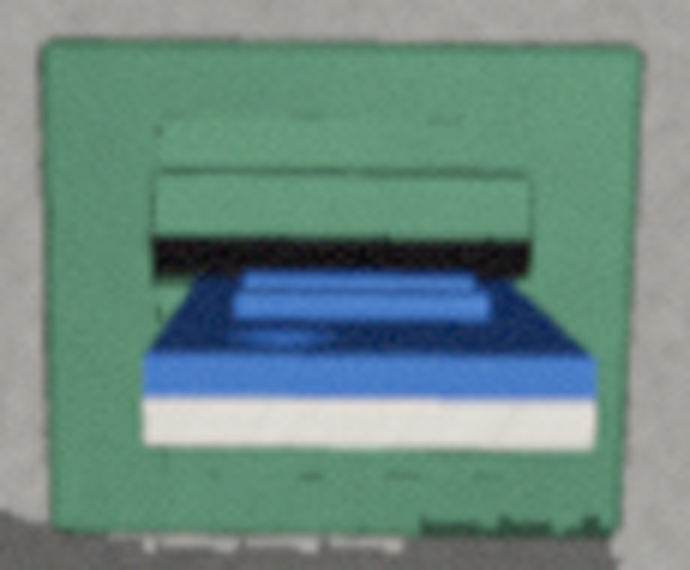

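View pics/t10.png

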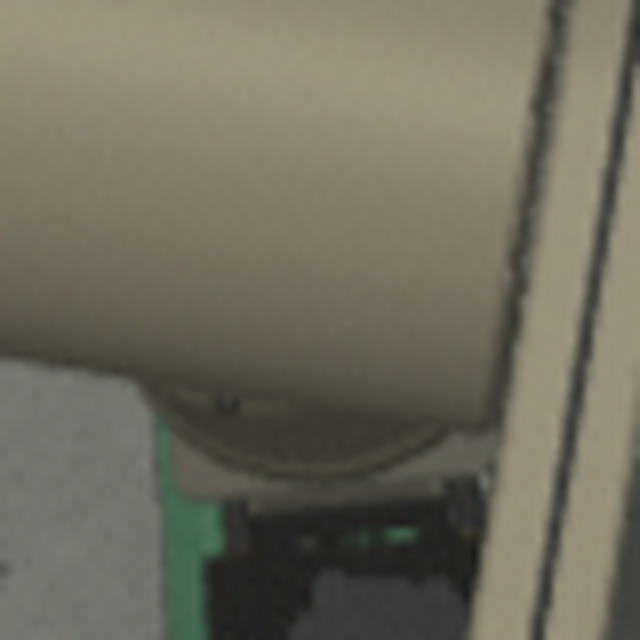

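```bash
python3 - <<'E'
from h import *
import pickle
w,t,sc,s=pickle.load(open("c10.pkl","rb"))
D=lambda p:uc(270,95,6,p)
pts=[(144,354),(596,355),(596,449),(143,445)]
print(onz(w,[D(p) for p in pts],.16))
S=lambda p:uc(270,90,5,p)
print(tri(w,D((596,355)),sc,S((305,295))),tri(w,D((144,354)),sc,S((237,254))),tri(w,D((596,449)),sc,S((297,301))),tri(w,D((143,445)),sc,S((223,262))))
q=onz(w,[D(p) for p in [(45,42),(642,45),(618,532),(52,528)]],.012);print(q.mean(0))
E
```

```text
[[0.4771 0.0172 0.16  ]
 [0.5368 0.0235 0.16  ]
 [0.5386 0.0111 0.16  ]
 [0.4781 0.005  0.16  ]]
(array([0.5369, 0.0233, 0.1585]), np.float64(0.0003411482569083659)) (array([0.4773, 0.0173, 0.1589]), np.float64(0.0006409071917307774)) (array([0.5397, 0.0126, 0.1603]), np.float64(0.003769147157821646)) (array([0.4785, 0.0054, 0.1588]), np.float64(0.0015703510122609945))
[0.505  0.0149 0.012 ]
```

Request:
move_arm(
  series=[
    [0.5,0.03,0,0,-0.04,0,1],
    [1,0.09,0,0,-0.08,0,1],
    [1,0.09,0,0,-0.12,0,1],
    [1,0.09,0.1,0,-0.16,0,1],
    [1,0.09,0.3,0,-0.2,0,1],
    [1,0.09,0.5,0,-0.25,0,1],
    [1,0.09,0.5,0,-0.25,0,1],
  ],
)

```text
t: 12.15
tool_pos: [0.4981, 0.0768, 0.2115]
orientation: [1.653, 1.848, -0.71]
force: [-0.6, 0.0, -2.0]
opening: 0.0932
```

```bash
python3 - <<'E'
from h import *
from plant import *
s=read_state()
print(s["t"],s["tool_pos"],s["q"])
P=np.array([.5076,.0145,.0895]); z=rig(5.9,225)[:,2]
goto(s,P-.05*z,5.9,225)
goto(s,P,5.9,225)
E
```

```text
12.15 [0.4981 0.0768 0.2115] [ 0.5367  0.1817  1.6516 -0.6946  1.6894  0.4782]
shift [0.4182 0.053  0.9967] max 0.996664031372256 turn [-0.0051  0.0004  0.0049] deg 1.2749803445902432
shift [0.4188 0.0611 1.4966] max 1.4965983393321447 turn [-0.0051  0.0004  0.0049] deg 1.2749803445902432
```

Request:
move_arm(
  series=[
    [0.42,0.05,0,-0.005,0,0.005,1],
    [0.42,0.05,0.3,-0.005,0,0.005,1],
    [0.42,0.05,0.7,-0.005,0,0.005,1],
    [0.42,0.05,0.95,-0.005,0,0.005,1],
    [0.42,0.05,0.95,-0.005,0,0.005,1],
  ],
)

```text
t: 12.65
tool_pos: [0.5088, 0.0379, 0.1214]
orientation: [1.67, 1.828, -0.67]
force: [-0.8, -0.1, 0.4]
opening: 0.093
```

```bash
python3 - <<'E'
from h import *
from plant import *
w=read_camera("wrist");cv2.imwrite("pics/w11.png",w["frame"][:,:,::-1])
s=read_state()
print(s["t"],s["tool_pos"],s["q"])
P=np.array([.5076,.0145,.0895])
goto(s,P,5.9,225)
E
```

```text
12.7 [0.5099 0.0394 0.1232] [ 0.4715  0.2368  1.7595 -0.7179  1.5011  0.5677]
shift [ 0.059  -0.0528  0.6022] max 0.6022292581693434 turn [ 0.002  -0.0027 -0.0049] deg 1.07797302653938
```

View pics/w11.png

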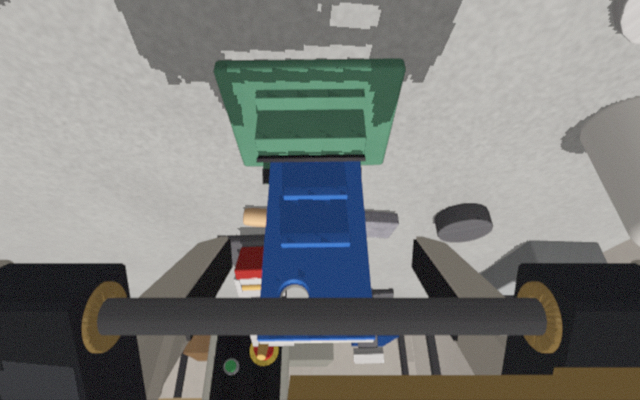

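Request:
move_arm(
  series=[
    [0.06,-0.05,0.2,0,0,-0.004,1],
    [0.06,-0.05,0.4,0,0,-0.004,1],
    [0.06,-0.05,0.58,0,0,-0.004,1],
    [0.06,-0.05,0.58,0,0,-0.004,1],
  ],
)

```text
t: 13.1
tool_pos: [0.5099, 0.0042, 0.0781]
orientation: [1.656, 1.839, -0.67]
force: [-0.0, 0.1, -0.8]
opening: 0.0926
```

```bash
python3 - <<'E'
from h import *
from plant import *
w=read_camera("wrist");cv2.imwrite("pics/w12.png",w["frame"][:,:,::-1])
s=read_state()
print(s["t"],s["tool_pos"],s["q"],s["force"])
P=np.array([.5076,.0145,.0895])
goto(s,P,5.9,225)
E
```

```text
13.15 [0.5105 0.005  0.079 ] [ 0.4165  0.2623  1.8246 -0.7489  1.3976  0.5798] [-0.0507  0.4574  0.6952]
shift [-0.0058 -0.0192  0.0462] max 0.04621491949832491 turn [ 0.0034 -0.0025 -0.0009] deg 0.7792632707475999
```

View pics/w12.png

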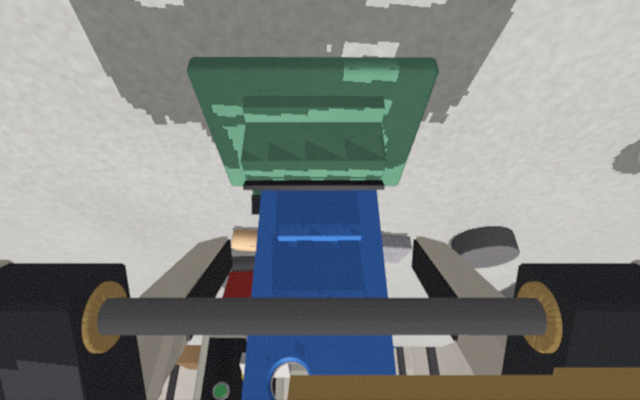

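Request:
move_arm(
  series=[
    [0,-0.01,0.04,0.003,0,0,1],
    [0,-0.01,0.045,0.003,0,0,-1],
    [0,-0.01,0.045,0.003,0,0,-1],
    [0,-0.01,0.045,0.003,0,0,-1],
    [0,-0.01,0.045,0.003,0,0,-1],
    [0,-0.01,0.045,0.003,0,0,-1],
    [0,-0.01,0.045,0.003,0,0,-1],
  ],
)

```text
t: 13.85
tool_pos: [0.5094, 0.0022, 0.0747]
orientation: [1.658, 1.84, -0.678]
force: [-0.0, 0.7, 1.3]
opening: 0.0595
```

```bash
python3 - <<'E'
from h import *
from plant import *
s=read_state()
print(s["t"],s["tool_pos"],s["q"],s["force"],s["opening"])
Rc=R.from_rotvec(s["orientation"]).as_matrix();print("grasp",s["tool_pos"]-.019*Rc[:,2],Rc)
P=np.array([.5076,.0145,.0895]);goto(s,P,5.9,225)
wd(s,[0,0,.05]);wd(s,[0,0,.1])
E
```

```text
13.85 [0.5094 0.0022 0.0747] [ 0.4117  0.2718  1.8234 -0.7487  1.3962  0.5795] [-0.045   0.6692  1.3235] 0.059506443263776895
grasp [0.508  0.0155 0.0882] [[-0.0727  0.9945  0.0751]
 [ 0.7078  0.1045 -0.6987]
 [-0.7027  0.0024 -0.7115]]
shift [-0.017  -0.0054 -0.0022] max 0.016966307318043477 turn [ 0.0009 -0.002  -0.0001] deg 0.39517459544080363
shift [-0.3513  0.0012 -0.3558]
shift [-0.7027  0.0024 -0.7115]
```

Request:
move_arm(
  series=[
    [-0.1,0,-0.1,0,0,0,-1],
    [-0.3,0,-0.3,0,0,0,-1],
    [-0.5,0,-0.5,0,0,0,-1],
    [-0.7,0,-0.7,0,0,0,-1],
    [-0.9,0,-0.9,0,0,0,-1],
    [-0.9,0,-0.9,0,0,0,-1],
  ],
)

```text
t: 14.45
tool_pos: [0.5113, 0.002, 0.207]
orientation: [1.66, 1.836, -0.669]
force: [1.0, 0.8, -2.4]
opening: 0.0593
```

```bash
python3 - <<'E'
from h import *
from plant import *
from fit import seatR
w=read_camera("wrist");cv2.imwrite("pics/w13.png",w["frame"][:,:,::-1])
s=read_state()
print(s["t"],s["tool_pos"],s["q"],s["force"],s["opening"])
P=np.array([.4651,-.2702,.084])+seatR(9.05)@np.array([.00226,0,.006+.09])
print(P);goto(s,P,9.05,290)
E
```

```text
14.5 [0.5103 0.0018 0.2042] [ 0.4102  0.0867  1.7649 -0.7349  1.5716  0.417 ] [-0.6271  0.4198 -2.3442] 0.05925201053629223
[ 0.461  -0.2298  0.171 ]
shift [-1.2035 -0.7395  1.8944] max 1.894404949528708 turn [-0.0015  0.3586 -0.018 ] deg 64.62726197996753
```

View pics/w13.png

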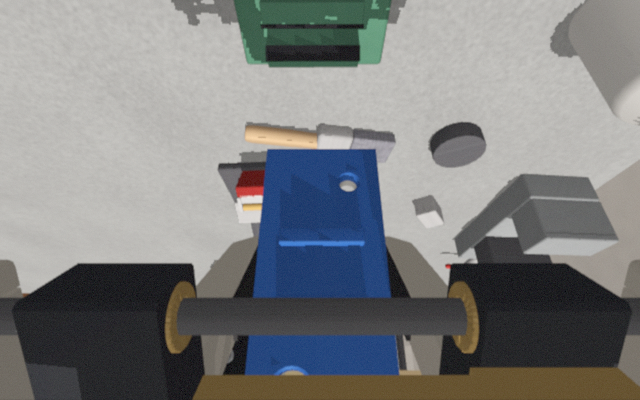

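Request:
move_arm(
  series=[
    [-0.4,0,0,0,0.04,0,-1],
    [-0.8,-0.1,0.2,0,0.08,0,-1],
    [-1,-0.2,0.35,0,0.12,0,-1],
    [-1,-0.2,0.35,0,0.16,0,-1],
    [-1,-0.2,0.35,0,0.16,0,-1],
  ],
)

```text
t: 15.0
tool_pos: [0.4989, -0.0992, 0.2478]
orientation: [1.965, 2.166, -0.266]
force: [-0.0, -0.7, -2.8]
opening: 0.0592
```

```bash
python3 - <<'E'
from h import *
from plant import *
from fit import seatR
s=read_state()
print(s["t"],s["tool_pos"],s["q"],s["force"],s["opening"])
P=np.array([.4651,-.2702,.084])+seatR(9.05)@np.array([.00226,0,.006+.12])
print(P);goto(s,P,9.05,290)
E
```

```text
15.0 [ 0.4989 -0.0992  0.2478] [-0.1006 -0.1845  1.7701 -0.2683  1.4993 -0.1864] [-0.0215 -0.6601 -2.7506] 0.05920475781327654
[ 0.459  -0.2173  0.1982]
shift [-0.849  -0.5195  0.9368] max 0.9367952237404961 turn [ 0.0021  0.1983 -0.0194] deg 35.86123049316176
```

Request:
move_arm(
  series=[
    [-0.4,-0.2,0.2,0,0.04,0,-1],
    [-0.7,-0.4,0.5,0,0.08,-0.01,-1],
    [-0.85,-0.52,0.8,0,0.12,-0.01,-1],
    [-0.85,-0.52,0.93,0,0.16,-0.02,-1],
    [-0.85,-0.52,0.93,0.002,0.198,-0.02,-1],
    [-0.85,-0.52,0.93,0.002,0.198,-0.02,-1],
  ],
)

```text
t: 15.6
tool_pos: [0.4562, -0.2081, 0.1751]
orientation: [-1.845, -2.168, -0.317]
force: [-0.0, 0.6, -2.6]
opening: 0.0601
```

```bash
python3 - <<'E'
from h import *
from plant import *
from fit import seatR
import pickle
w=read_camera("wrist");t=read_camera("top");sc=read_camera("scene")
s=read_state();pickle.dump((w,t,sc,s),open("c14.pkl","wb"))
cv2.imwrite("pics/w14.png",w["frame"][:,:,::-1])
crop(sc["frame"],170,120,300,240,5,"pics/s14.png")
crop(t["frame"],330,200,420,290,7,"pics/t14.png")
print(s["t"],s["tool_pos"],s["q"],s["force"],s["opening"])
P=np.array([.4651,-.2702,.084])+seatR(9.05)@np.array([.00226,0,.006+.12])
print(P);goto(s,P,9.05,290)
E
```

```text
15.75 [ 0.4586 -0.2069  0.1796] [-0.6915  0.1258  1.6056  0.2199  1.6755 -0.8646] [-0.3545  0.606  -2.5838] 0.05939128359819325
[ 0.459  -0.2173  0.1982]
shift [-0.0332 -0.0131 -0.0193] max 0.03321016812449475 turn [-0.0025  0.0016  0.0024] deg 0.6838280203717995
```

View pics/w14.png

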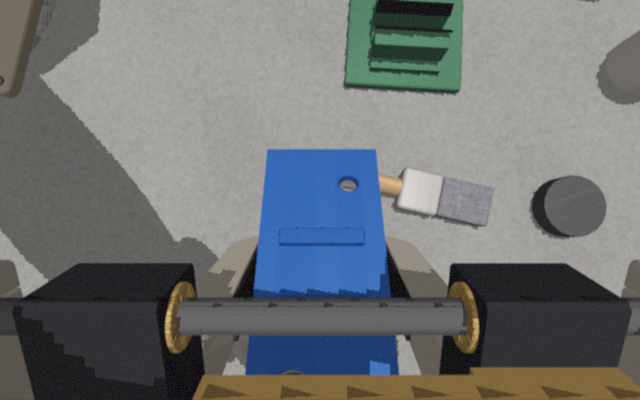

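View pics/s14.png

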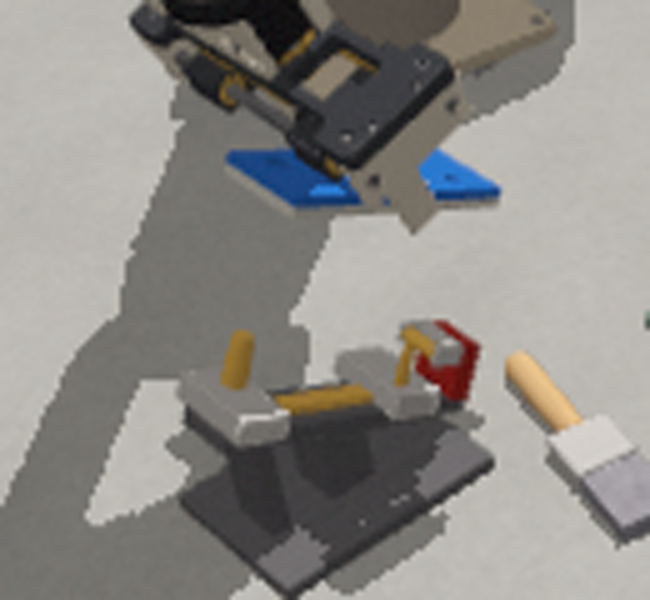

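View pics/t14.png

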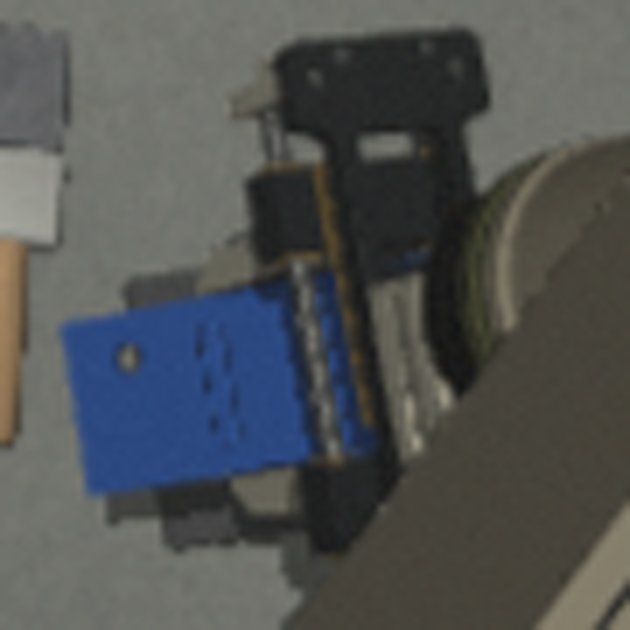

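```bash
python3 - <<'E'
from h import *
import pickle
w,t,sc,s=pickle.load(open("c14.pkl","rb"))
crop(w["frame"],245,140,405,300,4.5 and 4,"pics/w14c.png")
E
```

```text
(no output)
```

View pics/w14c.png

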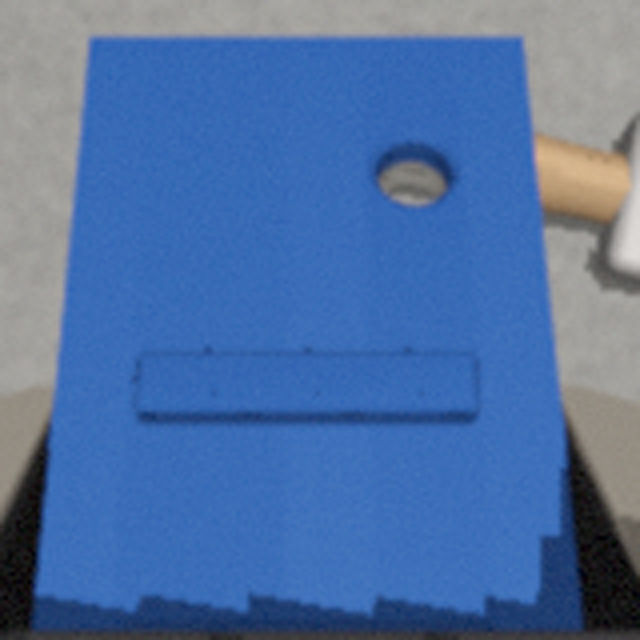

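```bash
cat > inhand.py <<'E'
from h import *
from fit import seatR
import pickle
O=np.array([.4651,-.2702,.084]); RS=seatR(9.05)
def pose(c,pts,mod):
    ok,r,t=cv2.solvePnP(np.array(mod,float)/1000,np.array(pts,float),c["K"],None,flags=cv2.SOLVEPNP_ITERATIVE)
    Rc=cv2.Rodrigues(np.asarray(c["rvec"],float))[0]; Rp=cv2.Rodrigues(r)[0]
    e=cv2.projectPoints(np.array(mod,float)/1000,r,t,c["K"],None)[0][:,0]-np.array(pts)
    return Rc.T@Rp,Rc.T@(t.ravel()-c["tvec"]),e
def inseat(Rp,tp):
    Rr=RS.T@Rp; want=np.diag([1,-1,-1.]); d=R.from_matrix(Rr@want.T).as_rotvec(degrees=True)
    return RS.T@(tp-O)*1000,d
E
python3 - <<'E'
from inhand import *
w,t,sc,s=pickle.load(open("c14.pkl","rb"))
D=lambda p:uc(245,140,4,p)
P=[D(p) for p in [(90,38),(523,38),(413,176),(137,353),(477,353),(137,412),(478,412)]]
M=[(-30,-70,-6),(30,-70,-6),(14,-48,-6),(-20,-20,-10),(20,-20,-10),(-20,-12,-10),(20,-12,-10)]
Rp,tp,e=pose(w,P,M);print(e.round(1).tolist())
print("plate centre",tp,"in seat mm, rotvec deg err",inseat(Rp,tp))
Rt=R.from_rotvec(s["orientation"]).as_matrix()
print("plate in tool",Rt.T@(tp-s["tool_pos"])*1000,Rt.T@Rp)
pickle.dump((Rt.T@Rp,Rt.T@(tp-s["tool_pos"])),open("grip.pkl","wb"))
E
```

```text
[[0.2, 0.1], [-0.3, 0.4], [0.1, -1.0], [0.5, -0.4], [-0.4, -0.3], [-0.5, 0.5], [0.4, 0.6]]
plate centre [ 0.4577 -0.2169  0.1894] in seat mm, rotvec deg err (array([  1.0843,   4.2451, 118.2384]), array([0.8125, 0.8831, 0.6175]))
plate in tool [ -5.8502  -2.5869 -12.423 ] [[-0.0106 -0.7206 -0.6933]
 [ 0.9999 -0.0002 -0.0151]
 [ 0.0108 -0.6934  0.7205]]
```

```bash
python3 - <<'E'
from inhand import *
w,t,sc,s=pickle.load(open("c14.pkl","rb"))
crop(sc["frame"],210,140,275,170,11,"pics/s14c.png")
crop(t["frame"],335,240,390,275,11,"pics/t14c.png")
E
```

```text
(no output)
```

View pics/s14c.png

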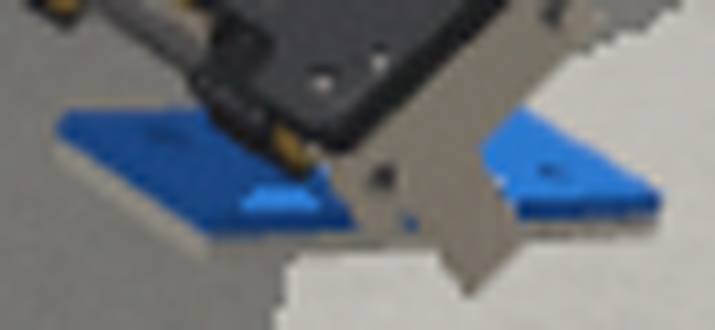

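View pics/t14c.png

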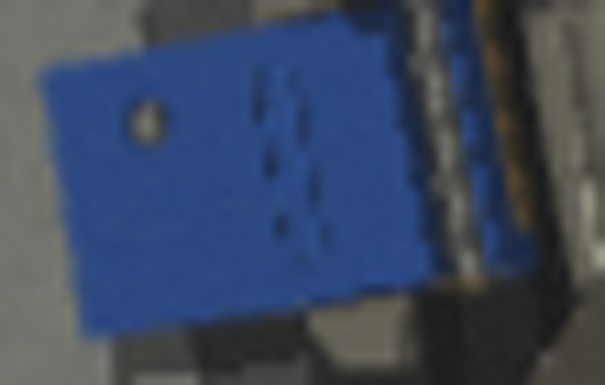

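```bash
cat >> inhand.py <<'E'
from scipy.optimize import least_squares
def multi(obs,R0,t0):
    def f(v):
        Rm=R0@R.from_rotvec(v[:3]).as_matrix()
        return np.concatenate([proj(c,Rm@(np.array(m)/1000)+t0+v[3:])[0]-u for c,u,m in obs])
    r=least_squares(f,np.zeros(6),x_scale=[.1]*3+[.01]*3); v=r.x
    return R0@R.from_rotvec(v[:3]).as_matrix(),t0+v[3:],r.fun
E
python3 - <<'E'
from inhand import *
w,t,sc,s=pickle.load(open("c14.pkl","rb"))
Tt=lambda p:uc(335,240,11,p);S=lambda p:uc(210,140,11,p);D=lambda p:uc(245,140,4,p)
obs=[(t,Tt((42,72)),(30,-70,-6)),(t,Tt((88,337)),(-30,-70,-6)),(t,Tt((150,123)),(14,-48,-6)),
(sc,S((658,192)),(30,-70,-6)),(sc,S((553,171)),(14,-48,-6)),(sc,S((60,120)),(-30,70,-6)),(sc,S((208,230)),(30,70,-6))]
ow=[(w,D(p),m) for p,m in zip([(90,38),(523,38),(413,176),(137,353),(477,353),(137,412),(478,412)],[(-30,-70,-6),(30,-70,-6),(14,-48,-6),(-20,-20,-10),(20,-20,-10),(-20,-12,-10),(20,-12,-10)])]
R0=RS@np.diag([1,-1,-1.]);t0=np.array([.458,-.217,.195])
for o in (obs,ow,obs+ow):
    Rp,tp,e=multi(o,R0,t0); print(e.round(1).tolist()); print(tp,inseat(Rp,tp))
# seat fit using top+scene only
Tf=lambda p:uc(335,225,9,p); Sf=lambda p:uc(195,175,9,p)
t_,sc_=pickle.load(open("c0.pkl","rb"))
so=[(t_,Tf(p),m) for p,m in [((675,322),(-30,-69,0)),((640,120),(30,-69,0)),((322,378),(-30,37,0)),((292,180),(30,37,0)),((190,200),(30,69,0)),((222,393),(-30,69,0))]]
so+=[(sc_,Sf(p),m) for p,m in [((98,183),(-30,-69,0)),((210,262),(30,-69,0)),((298,262),(30,-37,0)),((382,137),(-30,37,0))]]
Rp,tp,e=multi(so,RS,O);print(e.round(1).tolist());print(tp,RS.T@(tp-O)*1000,R.from_matrix(RS.T@Rp).as_rotvec(degrees=True))
E
```

```text
[-0.0, -0.3, 0.0, 0.3, -0.2, -0.1, -0.0, 0.1, -0.1, -0.0, -0.3, -0.1, 0.2, 0.0]
[ 0.4596 -0.2172  0.1941] (array([  2.8756,   1.7124, 122.3228]), array([0.6714, 2.3015, 1.6046]))
[0.2, 0.1, -0.3, 0.4, 0.1, -1.0, 0.5, -0.4, -0.4, -0.3, -0.5, 0.5, 0.4, 0.6]
[ 0.4577 -0.2169  0.1894] (array([  1.0843,   4.2451, 118.2384]), array([0.8125, 0.8831, 0.6175]))
[-0.2, 0.1, -0.3, 0.7, -0.4, 0.5, -0.0, 0.8, -0.1, 0.7, -0.4, 0.4, -0.2, -0.1, -0.0, 0.2, -0.0, 0.4, 0.3, -1.0, 0.1, -0.4, -0.0, -0.4, -0.9, 0.5, 0.8, 0.5]
[ 0.4577 -0.2169  0.1911] (array([  1.1149,   3.5128, 119.7816]), array([0.1628, 0.812 , 0.621 ]))
[0.5, 0.4, -0.1, -0.2, 0.1, 0.1, -0.4, -0.1, -0.2, -0.4, -0.1, 0.1, -0.2, -0.6, 0.0, 0.9, 0.3, -0.7, -0.3, 0.4]
[ 0.4655 -0.2712  0.0825] [ 0.213  -0.3038 -1.7979] [-0.1037  0.292   0.1864]
```

```bash
python3 - <<'E'
from inhand import *
from plant import *
s=read_state();print(s["tool_pos"])
wd(s,RS@np.array([0,-.003,-.03]));wd(s,RS@np.array([0,-.003,-.06]));wd(s,RS@np.array([0,0,-.001]))
E
```

```text
[ 0.4586 -0.2069  0.1796]
shift [-0.2324 -0.0003  0.1921]
shift [-0.4435 -0.0002  0.4053]
shift [-0.007   0.      0.0071]
```

Request:
move_arm(
  series=[
    [-0.12,0,0.1,-0.002,0.002,0.002,-1],
    [-0.23,0,0.19,-0.002,0.002,0.002,-1],
    [-0.35,0,0.31,-0.002,0.002,0.002,-1],
    [-0.44,0,0.4,-0.002,0.002,0.002,-1],
    [-0.44,0,0.4,-0.002,0.002,0.002,-1],
    [-0.44,0,0.4,-0.002,0.002,0.002,-1],
  ],
)

```text
t: 16.35
tool_pos: [0.4631, -0.2353, 0.1278]
orientation: [-1.853, -2.172, -0.332]
force: [0.3, 0.6, -2.6]
opening: 0.0595
```

```bash
python3 - <<'E'
from inhand import *
from plant import *
w=read_camera("wrist");t=read_camera("top");sc=read_camera("scene")
s=read_state();pickle.dump((w,t,sc,s),open("c15.pkl","wb"))
crop(sc["frame"],195,140,280,220,8,"pics/s15.png")
crop(t["frame"],335,230,415,280,9,"pics/t15.png")
crop(w["frame"],245,100,405,300,3.9 and 4,"pics/w15c.png")
print(s["t"],s["tool_pos"],s["force"],s["opening"])
P=O+RS@np.array([.00226,0,.06]);goto(s,P,9.05,290)
print(RS.T@(s["tool_pos"]-.019*R.from_rotvec(s["orientation"]).as_matrix()[:,2]-O)*1000)
E
```

```text
16.5 [ 0.4637 -0.2357  0.129 ] [-0.2307  0.2919 -3.3857] 0.05977715594523517
shift [-0.0521 -0.0183  0.0708] max 0.07076140865035893 turn [ 0.0008 -0.0007  0.0005] deg 0.20679939991668056
[ 4.0186 -1.3705 68.659 ]
```

View pics/s15.png

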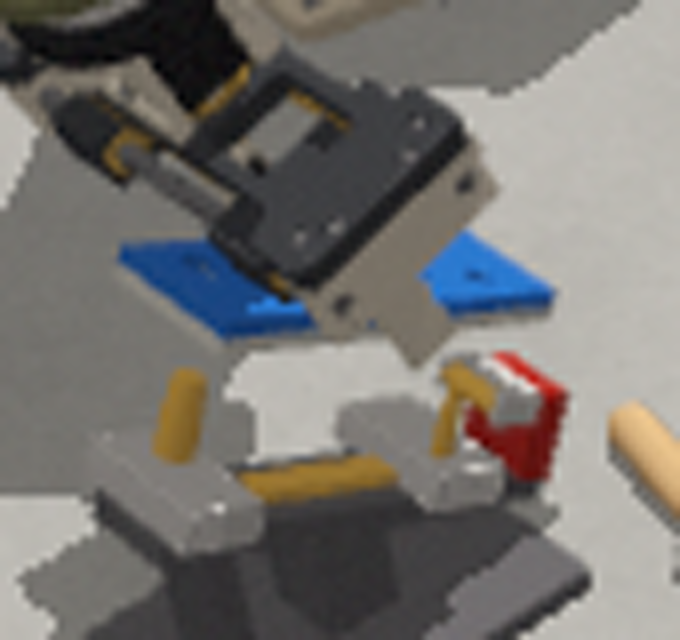

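View pics/t15.png

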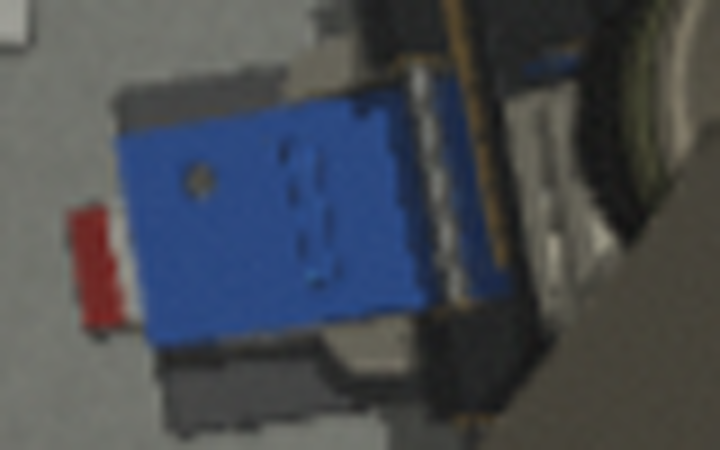

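View pics/w15c.png

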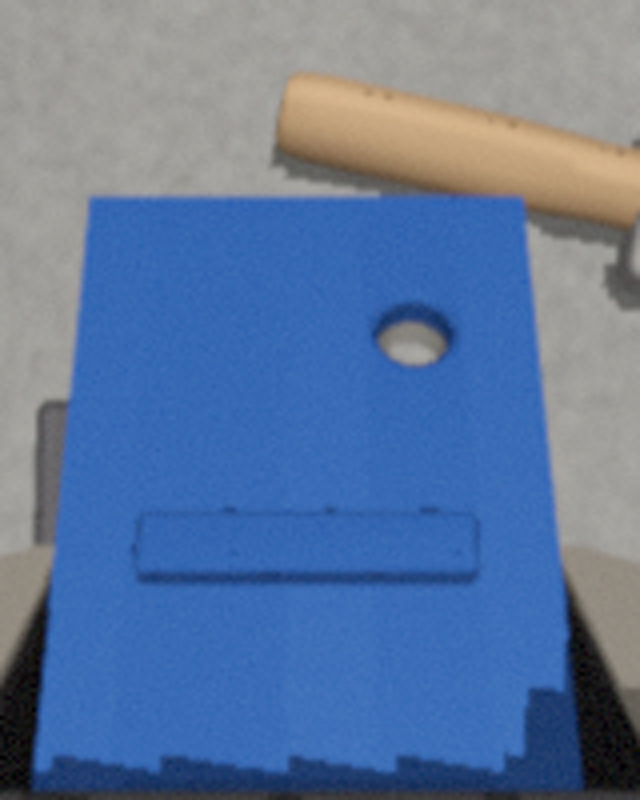

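```bash
python3 - <<'E'
from inhand import *
w,t,sc,s=pickle.load(open("c15.pkl","rb"))
Tt=lambda p:uc(335,230,9,p);S=lambda p:uc(195,140,8,p);D=lambda p:uc(245,100,4,p)
obs=[(t,Tt((120,138)),(30,-70,-6)),(t,Tt((150,345)),(-30,-70,-6)),(t,Tt((201,182)),(14,-48,-6)),
(sc,S((553,292)),(30,-70,-6)),(sc,S((476,274)),(14,-48,-6)),(sc,S((122,247)),(-30,70,-6)),(sc,S((228,334)),(30,70,-6))]
ow=[(w,D(p),m) for p,m in zip([(90,198),(523,198),(414,335),(137,513),(477,513),(137,572),(478,572)],[(-30,-70,-6),(30,-70,-6),(14,-48,-6),(-20,-20,-10),(20,-20,-10),(-20,-12,-10),(20,-12,-10)])]
R0=RS@np.diag([1,-1,-1.]);t0=np.array([.458,-.24,.145])
for o in (obs,ow,obs+ow):
    Rp,tp,e=multi(o,R0,t0); print(abs(e).max()); print(tp,inseat(Rp,tp))
E
```

```text
0.37899575733842994
[ 0.4657 -0.2452  0.1457] (array([ 4.5129, -3.7719, 66.2868]), array([0.6561, 3.9568, 1.431 ]))
0.7586426400682456
[ 0.4644 -0.2442  0.1422] (array([ 3.391 , -1.2401, 63.6386]), array([0.7536, 0.2475, 0.0209]))
0.7851129785620969
[ 0.4644 -0.2442  0.143 ] (array([ 3.3901, -1.6261, 64.3915]), array([0.4409, 0.471 , 0.0806]))
```

```bash
python3 - <<'E'
from inhand import *
from plant import *
s=read_state()
wd(s,RS@np.array([-.0015,.0015,0]));wd(s,RS@np.array([-.0015,.0015,-.025]));wd(s,RS@np.array([-.0,.0,-.0015]))
E
```

```text
shift [ 0.0106 -0.015   0.0106]
shift [-0.1666 -0.0157  0.187 ]
shift [-0.0106 -0.      0.0106]
```

Request:
move_arm(
  series=[
    [-0.05,-0.015,0.07,0,0,0,-1],
    [-0.11,-0.015,0.13,0,0,0,-1],
    [-0.165,-0.015,0.185,0,0,0,-1],
    [-0.165,-0.015,0.185,0,0,0,-1],
    [-0.165,-0.015,0.185,0,0,0,-1],
  ],
)

```text
t: 17.0
tool_pos: [0.4631, -0.2446, 0.1048]
orientation: [-1.853, -2.173, -0.332]
force: [0.2, -0.3, -2.6]
opening: 0.0598
```

```bash
python3 - <<'E'
from inhand import *
from plant import *
w=read_camera("wrist");t=read_camera("top");sc=read_camera("scene")
s=read_state();pickle.dump((w,t,sc,s),open("c16.pkl","wb"))
crop(sc["frame"],195,150,280,220,8,"pics/s16.png")
crop(t["frame"],335,230,415,280,9,"pics/t16.png")
print(s["t"],s["tool_pos"],s["force"],s["opening"])
print(RS.T@(s["tool_pos"]-.019*R.from_rotvec(s["orientation"]).as_matrix()[:,2]-O)*1000)
E
```

```text
17.15 [ 0.4635 -0.2448  0.1055] [-0.3294  0.9382 -2.3532] 0.059490593260868294
[ 2.4137  0.3612 43.621 ]
```

View pics/s16.png

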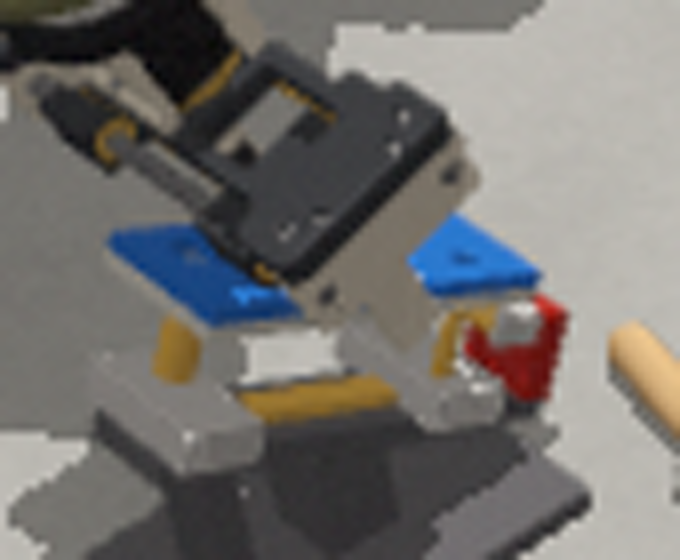

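View pics/t16.png

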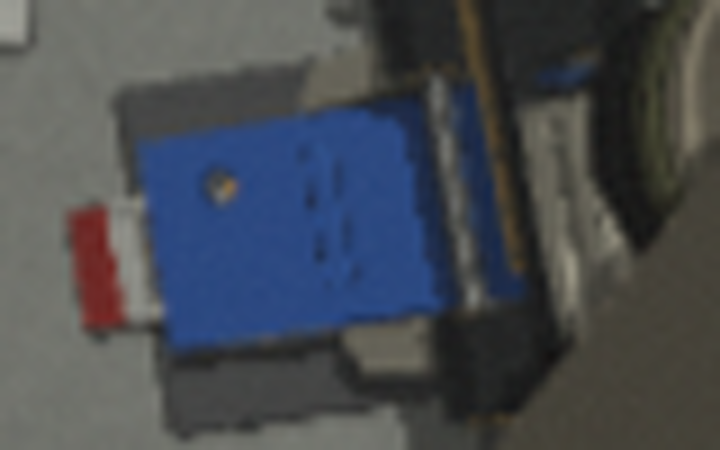

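```bash
python3 - <<'E'
from inhand import *
w,t,sc,s=pickle.load(open("c16.pkl","rb"))
crop(w["frame"],320,165,375,205,11,"pics/w16c.png")
crop(t["frame"],350,240,370,260,20,"pics/t16c.png")
Rg,tg=pickle.load(open("grip.pkl","rb"))
Ps=O+RS@np.array([.01626,.048,.026]);print("small tip pred top",proj(t,Ps),"wrist",proj(w,Ps))
E
```

```text
small tip pred top [[360.6412 250.1949]] wrist [[346.2053 201.6363]]
```

View pics/w16c.png

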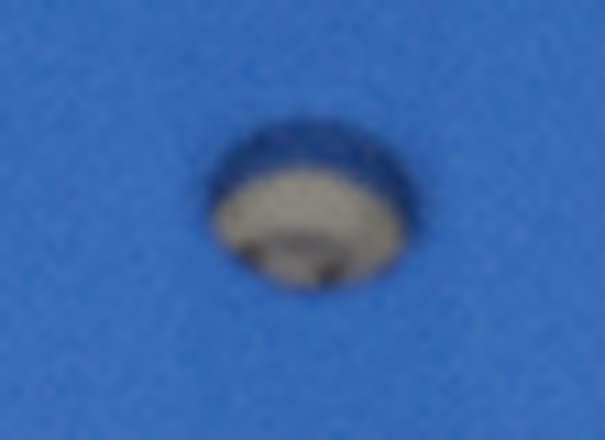

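View pics/t16c.png

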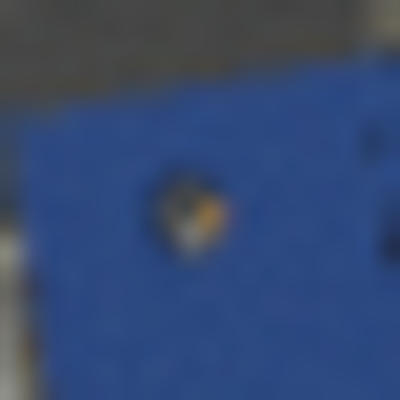

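Request:
move_arm(
  series=[
    [-0.01,0,0.01,0,0,0,-1],
    [-0.02,0,0.02,0,0,0,-1],
    [-0.03,0,0.03,0,0,0,-1],
    [-0.03,0,0.03,0,0,0,-1],
  ],
)

```text
t: 17.55
tool_pos: [0.4635, -0.2465, 0.1012]
orientation: [-1.853, -2.173, -0.332]
force: [-0.0, 0.4, -2.5]
opening: 0.0597
```

Request:
move_arm(
  series=[
    [-0.01,0,0.01,0,0,0,-1],
    [-0.02,0,0.02,0,0,0,-1],
    [-0.02,0,0.02,0,0,0,-1],
  ],
)

```text
t: 17.85
tool_pos: [0.4637, -0.2476, 0.0986]
orientation: [-1.853, -2.173, -0.332]
force: [-0.3, 0.2, -3.7]
opening: 0.0598
```

Request:
move_arm(
  series=[
    [-0.01,0,0.01,0,0,0,-1],
    [-0.02,0,0.02,0,0,0,-1],
    [-0.02,0,0.02,0,0,0,-1],
  ],
)

```text
t: 18.15
tool_pos: [0.4639, -0.2488, 0.096]
orientation: [-1.853, -2.173, -0.332]
force: [-0.1, -0.0, -1.6]
opening: 0.0598
```

Request:
move_arm(
  series=[
    [-0.01,0,0.01,0,0,0,-1],
    [-0.02,0,0.02,0,0,0,-1],
    [-0.02,0,0.02,0,0,0,-1],
  ],
)

```text
t: 18.45
tool_pos: [0.4641, -0.25, 0.0935]
orientation: [-1.853, -2.173, -0.332]
force: [0.1, 0.2, -3.1]
opening: 0.0599
```

```bash
python3 - <<'E'
from inhand import *
from plant import *
w=read_camera("wrist");sc=read_camera("scene");t=read_camera("top")
s=read_state();pickle.dump((w,t,sc,s),open("c17.pkl","wb"))
crop(sc["frame"],195,150,280,220,8,"pics/s17.png")
crop(w["frame"],320,165,375,205,11,"pics/w17c.png")
crop(t["frame"],335,230,415,280,9,"pics/t17.png")
print(s["t"],s["tool_pos"],s["force"],s["opening"])
print(RS.T@(s["tool_pos"]-.019*R.from_rotvec(s["orientation"]).as_matrix()[:,2]-O)*1000)
E
```

```text
18.6 [ 0.4643 -0.25    0.0937] [ 0.1666  0.4245 -2.5618] 0.05991690839239077
[ 2.3099  0.6165 30.6956]
```

View pics/s17.png

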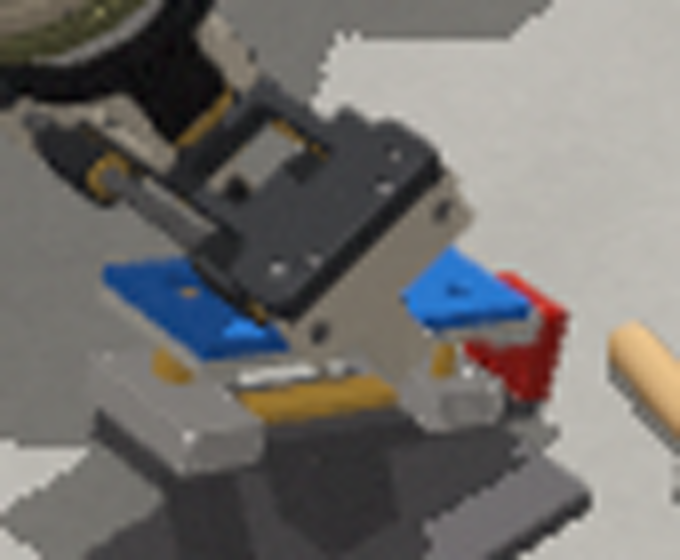

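View pics/w17c.png

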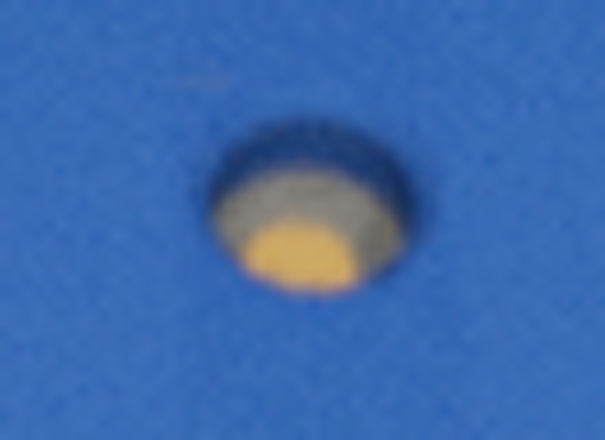

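View pics/t17.png

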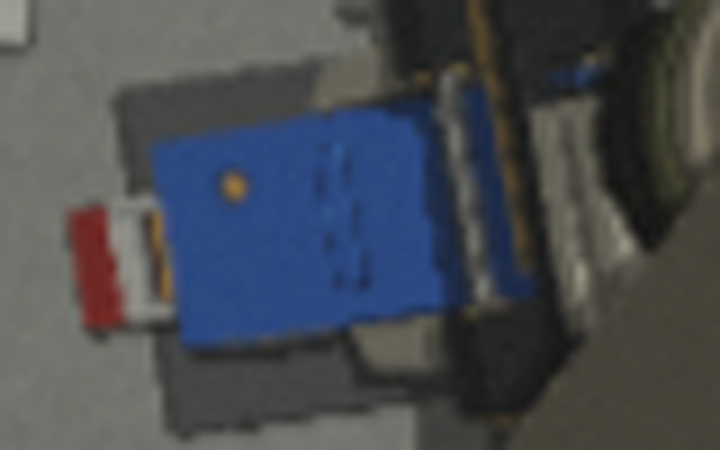

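Request:
move_arm(
  series=[
    [-0.01,0,0.01,0,0,0,-1],
    [-0.02,0,0.02,0,0,0,-1],
    [-0.02,0,0.02,0,0,0,-1],
  ],
)

```text
t: 18.9
tool_pos: [0.4643, -0.2512, 0.0909]
orientation: [-1.853, -2.173, -0.332]
force: [-0.2, 0.2, -2.2]
opening: 0.0599
```

Request:
move_arm(
  series=[
    [-0.01,0,0.01,0,0,0,-1],
    [-0.02,0,0.02,0,0,0,-1],
    [-0.02,0,0.02,0,0,0,-1],
  ],
)

```text
t: 19.2
tool_pos: [0.4647, -0.2527, 0.0887]
orientation: [-1.854, -2.174, -0.332]
force: [-0.1, -1.6, -1.6]
opening: 0.0599
```

Request:
move_arm(
  series=[
    [-0.007,0,0.007,0,0,0,-1],
    [-0.014,0,0.014,0,0,0,-1],
    [-0.014,0,0.014,0,0,0,-1],
  ],
)

```text
t: 19.5
tool_pos: [0.4649, -0.2537, 0.0871]
orientation: [-1.854, -2.174, -0.332]
force: [-2.2, -2.5, 1.1]
opening: 0.0596
```

```bash
python3 - <<'E'
from inhand import *
from plant import *
sc=read_camera("scene");s=read_state();crop(sc["frame"],195,150,280,220,8,"pics/s18.png")
print(s["t"],s["force"],s["wrist_torque"],RS.T@(s["tool_pos"]-.019*R.from_rotvec(s["orientation"]).as_matrix()[:,2]-O)*1000)
Rt=R.from_rotvec(s["orientation"]).as_matrix()
piv=O+RS@np.array([.0023,.069,.0185])
for a in (2,4,6):
    Q=R.from_rotvec(np.radians(a)*RS[:,0]).as_matrix()
    new=piv+Q@(s["tool_pos"]-piv); print(a,Rt.T@(new-s["tool_pos"])/.1, R.from_matrix(Rt.T@Q@Rt).as_rotvec()/np.pi)
E
```

```text
19.55 [-0.9129 -2.8829  1.6139] [-0.6438  0.0526  0.089 ] [ 2.3685  0.0991 23.1388]
2 [-0.0113 -0.      0.016 ] [-0.      0.0111  0.    ]
4 [-0.022  -0.0001  0.0324] [-0.      0.0222  0.    ]
6 [-0.0321 -0.0001  0.0492] [-0.      0.0333  0.0001]
```

View pics/s18.png

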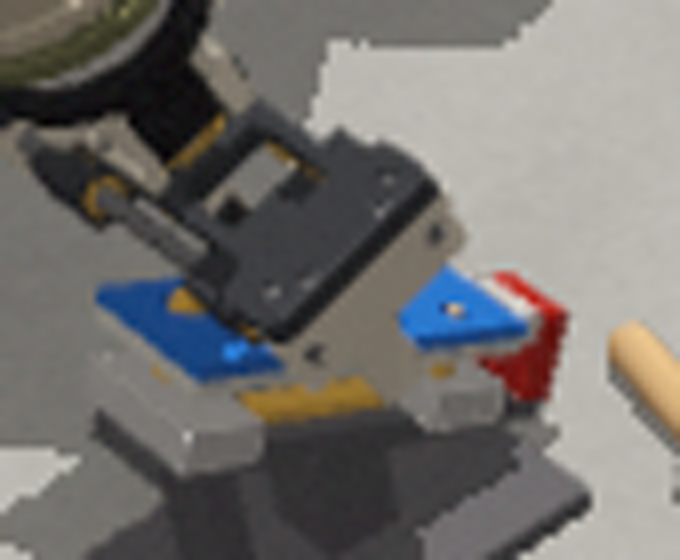

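Request:
move_arm(
  series=[
    [-0.011,0,0.016,0,0.011,0,-1],
    [-0.022,0,0.032,0,0.022,0,-1],
    [-0.022,0,0.032,0,0.022,0,-1],
  ],
)

```text
t: 19.85
tool_pos: [0.4648, -0.2547, 0.0827]
orientation: [-1.815, -2.127, -0.39]
force: [0.5, -2.9, 0.3]
opening: 0.0597
```

Request:
move_arm(
  series=[
    [-0.006,0,0.009,0,0.006,0,-1],
    [-0.009,0,0.014,0,0.01,0,-1],
    [-0.009,0,0.014,0,0.01,0,-1],
  ],
)

```text
t: 20.15
tool_pos: [0.465, -0.2548, 0.0812]
orientation: [-1.797, -2.107, -0.416]
force: [-1.3, -4.4, -0.3]
opening: 0.0598
```

```bash
python3 - <<'E'
from inhand import *
from plant import *
sc=read_camera("scene");s=read_state();crop(sc["frame"],195,150,280,220,8,"pics/s19.png")
print(s["t"],s["force"],s["wrist_torque"],RS.T@(s["tool_pos"]-.019*R.from_rotvec(s["orientation"]).as_matrix()[:,2]-O)*1000)
E
```

```text
20.2 [-1.0801 -5.9314 -0.4565] [-1.1257 -0.0064  0.0563] [ 2.2567  0.2809 15.8894]
```

View pics/s19.png

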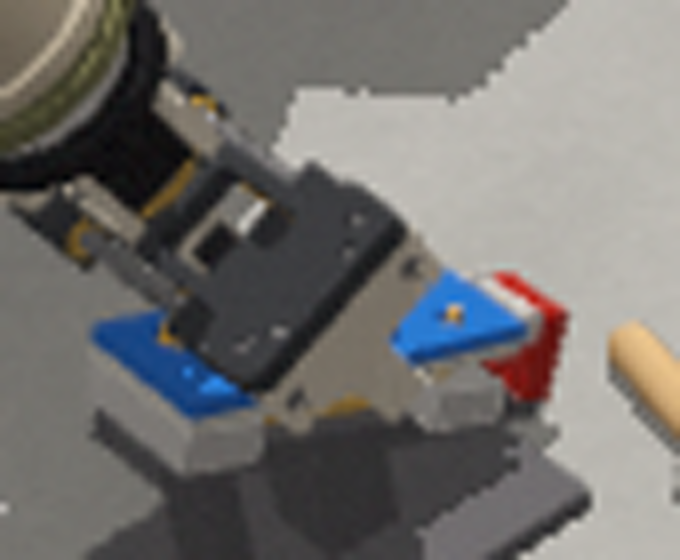

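Request:
move_arm(
  series=[
    [0,0,0,0,0,0,-0.2],
    [0,0,0,0,0,0,0.3],
    [0,0,0,0,0,0,1],
    [0,0,0,0,0,0,1],
    [0,0,0,0,0,0,1],
    [0,0,0,0,0,0,1],
  ],
)

```text
t: 20.8
tool_pos: [0.465, -0.254, 0.0814]
orientation: [-1.796, -2.107, -0.416]
force: [-0.2, 0.2, 0.3]
opening: 0.0879
```

```bash
python3 - <<'E'
from inhand import *
from plant import *
sc=read_camera("scene");s=read_state();crop(sc["frame"],195,150,280,220,8,"pics/s20.png")
print(s["t"],s["force"],s["opening"])
E
```

```text
20.85 [ 0.1671 -0.0475 -0.2754] 0.09071711635414965
```

View pics/s20.png

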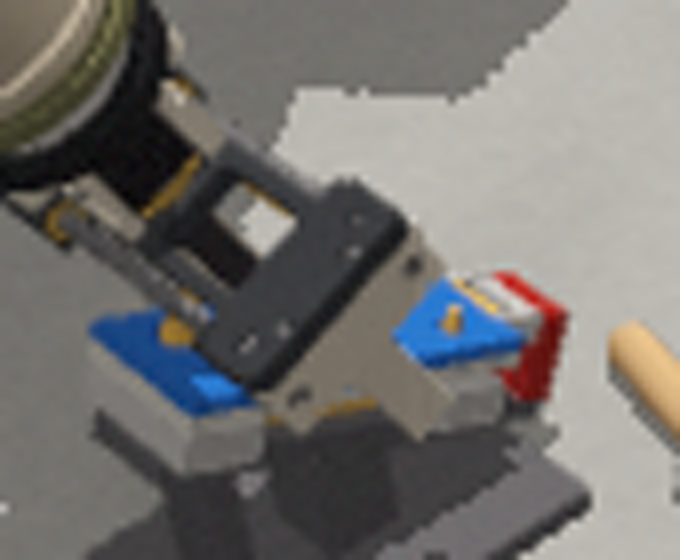

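Released; the plate stays on both pins, its low end resting on the roller. Retracting now.

Request:
move_arm(
  series=[
    [0,0,-0.3,0,0,0,1],
    [0,0,-0.6,0,0,0,1],
    [0,0,-1,0,0,0,1],
    [0,0,-1,0,0,0,1],
  ],
)

```text
t: 21.25
tool_pos: [0.4738, -0.3011, 0.1768]
orientation: [-1.802, -2.114, -0.416]
force: [-0.1, 0.6, 0.6]
opening: 0.0931
```

```bash
python3 - <<'E'
from inhand import *
from plant import *
w=read_camera("wrist");sc=read_camera("scene");t=read_camera("top");s=read_state();crop(sc["frame"],195,150,280,220,8,"pics/s21.png")
pickle.dump((w,t,sc,s),open("c21.pkl","wb"))
print(s["t"],s["tool_pos"],s["q"])
z=-RS[:,2]
P=O+RS@np.array([-.008,.057,.025+.09]);goto(s,P,9.05,245,False)
E
```

```text
21.4 [ 0.4716 -0.2974  0.1709] [-0.823   0.3869  1.345   0.2531  1.7861 -0.9749]
shift [ 1.1233 -0.101   0.6214] max 1.1232683534509853 turn [ 0.0007 -0.283   0.0002] deg 50.93587289369684
```

View pics/s21.png

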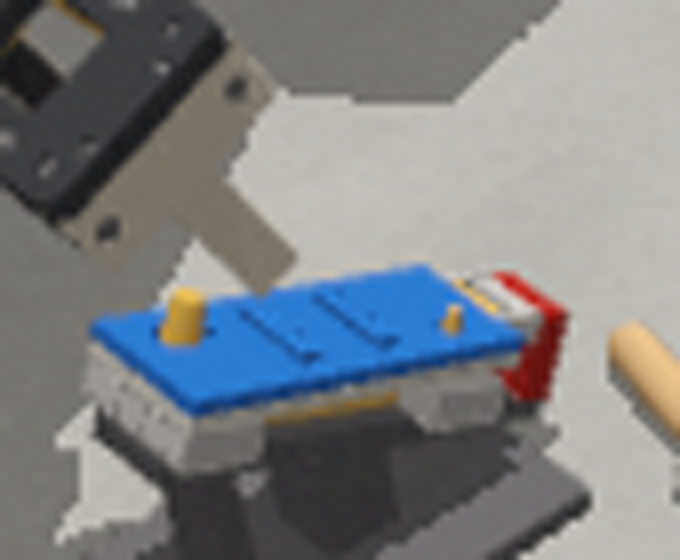

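Request:
move_arm(
  series=[
    [0.2,0,-0.3,0,-0.04,0,-1],
    [0.5,0,-0.3,0,-0.08,0,-1],
    [0.8,-0.1,-0.2,0,-0.12,0,-1],
    [1,-0.1,0,0,-0.16,0,-1],
    [1,-0.1,0.2,0,-0.2,0,-1],
    [1,-0.1,0.3,0,-0.24,0,-1],
    [1,-0.1,0.3,0,-0.283,0,-1],
    [1,-0.1,0.3,0,-0.283,0,-1],
  ],
)

```text
t: 22.2
tool_pos: [0.4435, -0.1937, 0.184]
orientation: [1.798, 2.124, -0.403]
force: [0.1, 0.3, -0.1]
opening: 0.0335
```

```bash
python3 - <<'E'
from inhand import *
from plant import *
w=read_camera("wrist");cv2.imwrite("pics/w22.png",w["frame"][:,:,::-1]);sc=read_camera("scene");s=read_state();crop(sc["frame"],185,110,285,220,6,"pics/s22.png")
print(s["t"],s["tool_pos"],s["q"],s["opening"],RS.T@(s["tool_pos"]-O)*1000)
for h in (.07,.045,.03):
  P=O+RS@np.array([-.008,.057,h]);goto(s,P,9.05,245,False)
E
```

```text
22.3 [ 0.4449 -0.1957  0.1865] [-0.2155 -0.3349  2.0445 -0.4183  1.2887 -0.2888] 0.025632265919435893 [ -8.2116  26.2096 125.3134]
shift [0.306  0.0026 0.5542] max 0.5541704204241761 turn [ 0.0004 -0.0011  0.0012] deg 0.3044545426546907
shift [0.3052 0.0022 0.8042] max 0.8041687802636088 turn [ 0.0004 -0.0011  0.0012] deg 0.3044545426546907
shift [0.3047 0.002  0.9542] max 0.9541677961672682 turn [ 0.0004 -0.0011  0.0012] deg 0.3044545426546907
```

View pics/w22.png

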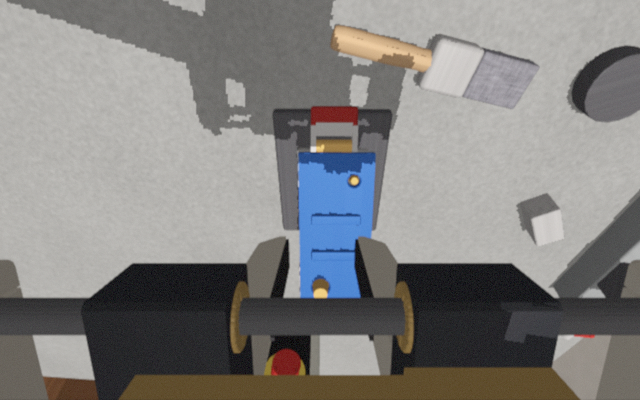

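View pics/s22.png

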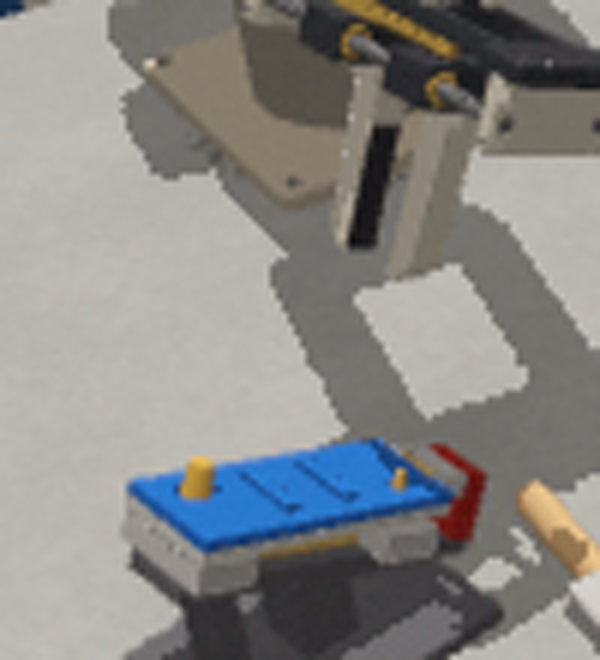

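Request:
move_arm(
  series=[
    [0.305,0,0,0,0,0,-1],
    [0.305,0,0.2,0,0,0,-1],
    [0.305,0,0.45,0,0,0,-1],
    [0.305,0,0.65,0,0,0,-1],
    [0.305,0,0.75,0,0,0,-1],
    [0.305,0,0.75,0,0,0,-1],
  ],
  squeeze=20,
)

```text
t: 22.9
tool_pos: [0.4451, -0.2026, 0.1059]
orientation: [1.81, 2.116, -0.4]
force: [-0.4, 0.2, 0.0]
opening: 0.0004
```

```bash
python3 - <<'E'
from inhand import *
from plant import *
w=read_camera("wrist");crop(w["frame"],200,50,440,300,3,"pics/w23.png");sc=read_camera("scene");s=read_state();crop(sc["frame"],185,110,285,220,6,"pics/s23.png")
print(s["t"],s["tool_pos"],s["force"],s["opening"],RS.T@(s["tool_pos"]-O)*1000)
E
```

```text
23.0 [ 0.4465 -0.2021  0.1078] [-0.2089 -0.4056  0.9322] 0.0005557165088067062 [-7.6832 53.5267 51.2613]
```

View pics/w23.png

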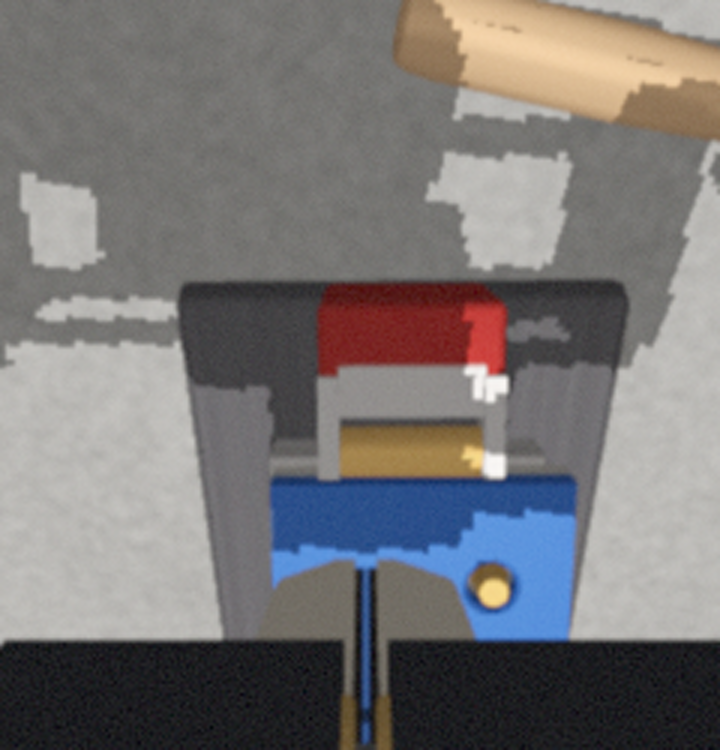

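View pics/s23.png

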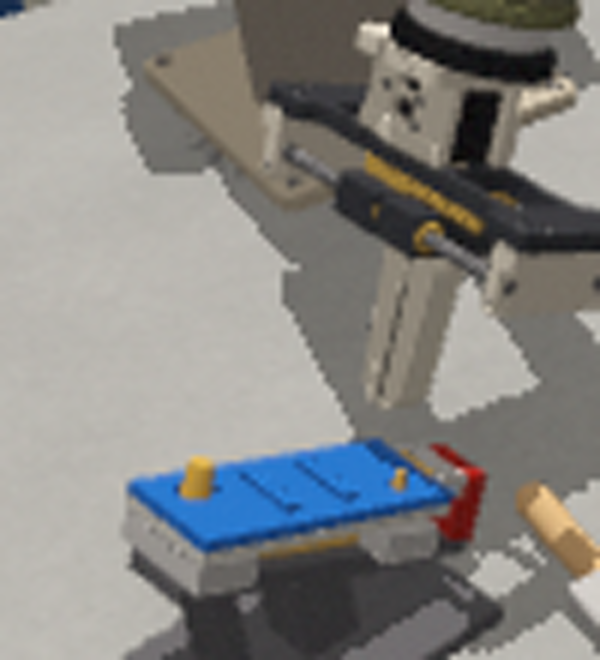

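Request:
move_arm(
  series=[
    [0.04,-0.02,0.07,0,0,0,-1],
    [0.04,-0.02,0.13,0,0,0,-1],
    [0.04,-0.02,0.17,0,0,0,-1],
    [0.04,-0.02,0.18,0,0,0,-1],
    [0.04,-0.02,0.18,0,0,0,-1],
  ],
)

```text
t: 23.5
tool_pos: [0.4449, -0.2056, 0.089]
orientation: [1.805, 2.116, -0.398]
force: [0.3, 0.3, -0.2]
opening: 0.0005
```

Request:
move_arm(
  series=[
    [0,0,0.01,0,0,0,-1],
    [0,0,0.02,0,0,0,-1],
    [0,0,0.03,0,0,0,-1],
    [0,0,0.03,0,0,0,-1],
  ],
)

```text
t: 23.9
tool_pos: [0.4452, -0.2069, 0.0863]
orientation: [1.805, 2.116, -0.398]
force: [-0.1, 0.6, 0.4]
opening: 0.0
```

Request:
move_arm(
  series=[
    [0,0,0.01,0,0,0,-1],
    [0,0,0.02,0,0,0,-1],
    [0,0,0.02,0,0,0,-1],
  ],
)

```text
t: 24.2
tool_pos: [0.4452, -0.2077, 0.0845]
orientation: [1.805, 2.116, -0.398]
force: [-0.3, -0.1, -0.9]
opening: 0.0002
```

```bash
python3 - <<'E'
from inhand import *
from plant import *
s=read_state()
print(s["t"],RS.T@s["force"],RS.T@(s["tool_pos"]-O)*1000)
E
```

```text
24.2 [-0.3465  0.3719 -0.7876] [-9.7885 58.5447 27.8127]
```

Request:
move_arm(
  series=[
    [0,0,0.01,0,0,0,-1],
    [0,0,0.02,0,0,0,-1],
    [0,0,0.02,0,0,0,-1],
  ],
)

```text
t: 24.5
tool_pos: [0.4454, -0.2086, 0.0826]
orientation: [1.805, 2.116, -0.398]
force: [0.1, -1.2, -0.2]
opening: 0.0006
```

Request:
move_arm(
  series=[
    [0,0,0.01,0,0,0,-1],
    [0,0,0.02,0,0,0,-1],
    [0,0,0.02,0,0,0,-1],
  ],
)

```text
t: 24.8
tool_pos: [0.4455, -0.2094, 0.0808]
orientation: [1.805, 2.116, -0.398]
force: [0.7, -0.5, -0.6]
opening: 0.0002
```

```bash
python3 - <<'E'
from inhand import *
from plant import *
w=read_camera("wrist");crop(w["frame"],200,50,440,300,3,"pics/w24.png");sc=read_camera("scene");s=read_state();crop(sc["frame"],185,110,285,220,6,"pics/s24.png")
print(s["t"],RS.T@s["force"],RS.T@(s["tool_pos"]-O)*1000)
E
```

```text
24.9 [-0.4189  0.123   0.2533] [-9.7027 58.4915 23.9215]
```

View pics/s24.png

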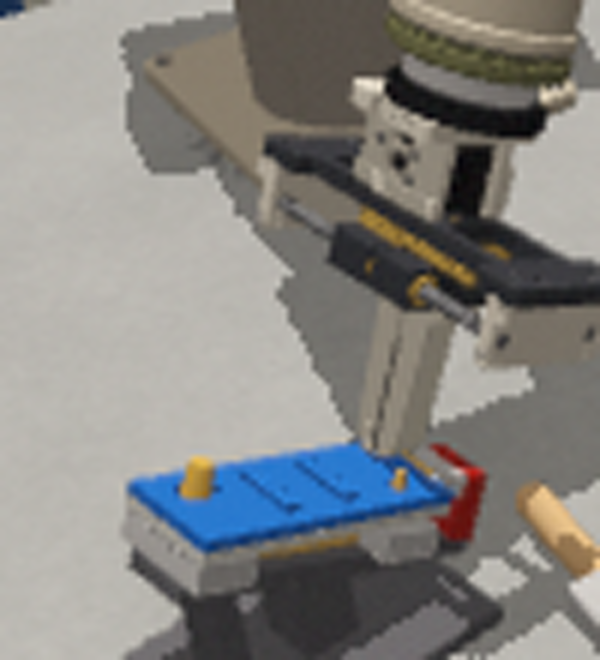

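Request:
move_arm(
  series=[
    [0,0,0.01,0,0,0,-1],
    [0,0,0.02,0,0,0,-1],
    [0,0,0.02,0,0,0,-1],
  ],
)

```text
t: 25.2
tool_pos: [0.4456, -0.2102, 0.079]
orientation: [1.805, 2.116, -0.398]
force: [0.3, 0.4, -0.6]
opening: 0.0006
```

Request:
move_arm(
  series=[
    [0,0,0.01,0,0,0,-1],
    [0,0,0.02,0,0,0,-1],
    [0,0,0.02,0,0,0,-1],
  ],
)

```text
t: 25.5
tool_pos: [0.4459, -0.2111, 0.0773]
orientation: [1.805, 2.116, -0.398]
force: [0.9, 0.8, -0.1]
opening: 0.0005
```

Request:
move_arm(
  series=[
    [0,0,0.01,0,0,0,-1],
    [0,0,0.02,0,0,0,-1],
    [0,0,0.02,0,0,0,-1],
  ],
)

```text
t: 25.8
tool_pos: [0.4461, -0.2119, 0.0755]
orientation: [1.805, 2.115, -0.398]
force: [0.2, 0.3, 0.3]
opening: 0.0002
```

```bash
python3 - <<'E'
from inhand import *
from plant import *
w=read_camera("wrist");crop(w["frame"],200,50,440,300,3,"pics/w25.png");sc=read_camera("scene");s=read_state();crop(sc["frame"],185,140,285,220,7,"pics/s25.png")
print(s["t"],RS.T@s["force"],RS.T@(s["tool_pos"]-O)*1000)
E
```

```text
25.9 [-0.5308 -0.0292  0.6164] [-9.6807 58.4476 17.9074]
```

View pics/s25.png

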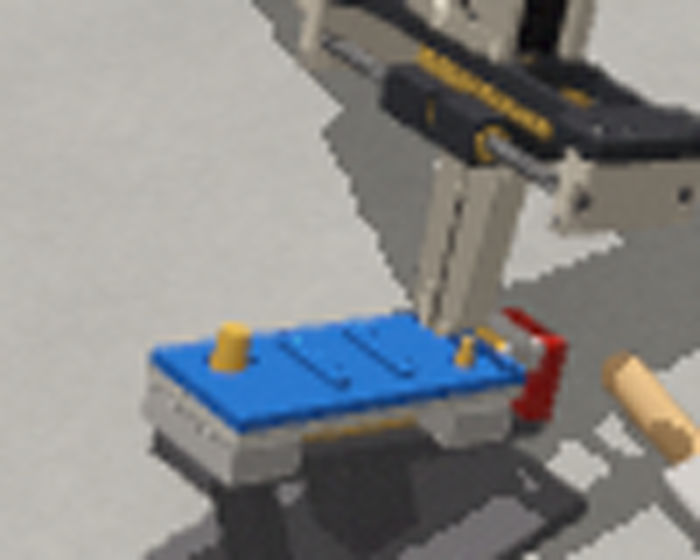

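View pics/w25.png

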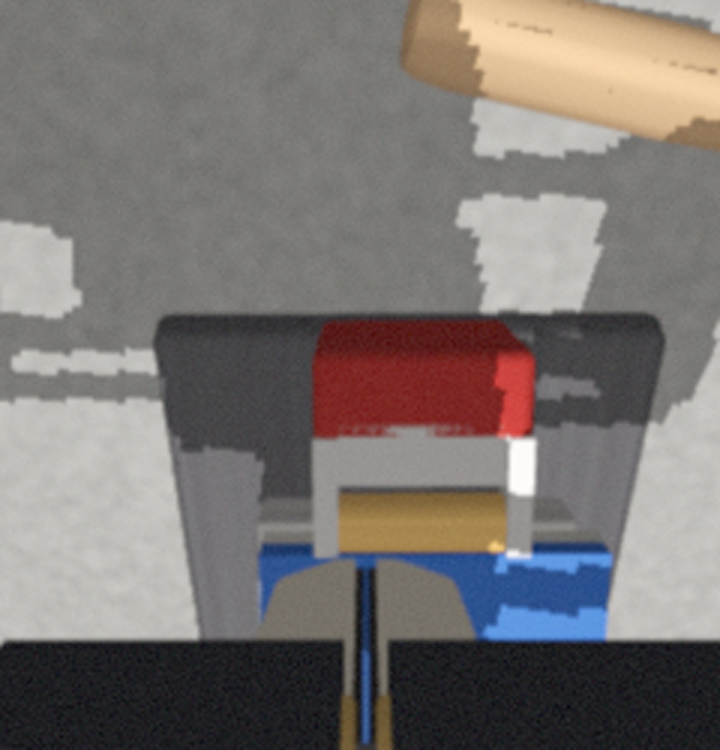

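Request:
move_arm(
  series=[
    [0,0,0.01,0,0,0,-1],
    [0,0,0.02,0,0,0,-1],
    [0,0,0.02,0,0,0,-1],
  ],
)

```text
t: 26.2
tool_pos: [0.4462, -0.2127, 0.0737]
orientation: [1.805, 2.116, -0.398]
force: [-1.6, 1.7, 0.8]
opening: 0.0004
```

Request:
move_arm(
  series=[
    [0,0,0.01,0,0,0,-1],
    [0,0,0.02,0,0,0,-1],
    [0,0,0.02,0,0,0,-1],
  ],
)

```text
t: 26.5
tool_pos: [0.4462, -0.2137, 0.0717]
orientation: [1.805, 2.116, -0.398]
force: [-0.6, 0.7, 0.6]
opening: 0.0003
```

Request:
move_arm(
  series=[
    [0,0,0.01,0,0,0,-1],
    [0,0,0.015,0,0,0,-1],
    [0,0,0.015,0,0,0,-1],
  ],
)

```text
t: 26.8
tool_pos: [0.4463, -0.2142, 0.0705]
orientation: [1.805, 2.116, -0.398]
force: [-0.6, -0.6, 0.5]
opening: 0.0003
```

Request:
move_arm(
  series=[
    [0,0,0.01,0,0,0,-1],
    [0,0,0.015,0,0,0,-1],
    [0,0,0.015,0,0,0,-1],
  ],
)

```text
t: 27.1
tool_pos: [0.4465, -0.2145, 0.0702]
orientation: [1.806, 2.115, -0.398]
force: [-7.4, 8.8, 13.5]
opening: 0.0006
```

Request:
move_arm(
  series=[
    [0,0,0.01,0,0,0,-1],
    [0,0,0.015,0,0,0,-1],
    [0,0,0.015,0,0,0,-1],
  ],
)

```text
t: 27.4
tool_pos: [0.4466, -0.2146, 0.0701]
orientation: [1.807, 2.115, -0.398]
force: [-20.1, 22.6, 33.2]
opening: 0.0009
```

```bash
python3 - <<'E'
from inhand import *
from plant import *
w=read_camera("wrist");crop(w["frame"],200,50,440,300,3,"pics/w26.png");sc=read_camera("scene");s=read_state();crop(sc["frame"],185,140,285,220,7,"pics/s26.png")
print(s["t"],RS.T@s["force"],RS.T@(s["tool_pos"]-O)*1000)
E
```

```text
27.5 [-15.3035   8.5263  40.059 ] [-9.5457 58.3005 11.8491]
```

View pics/s26.png

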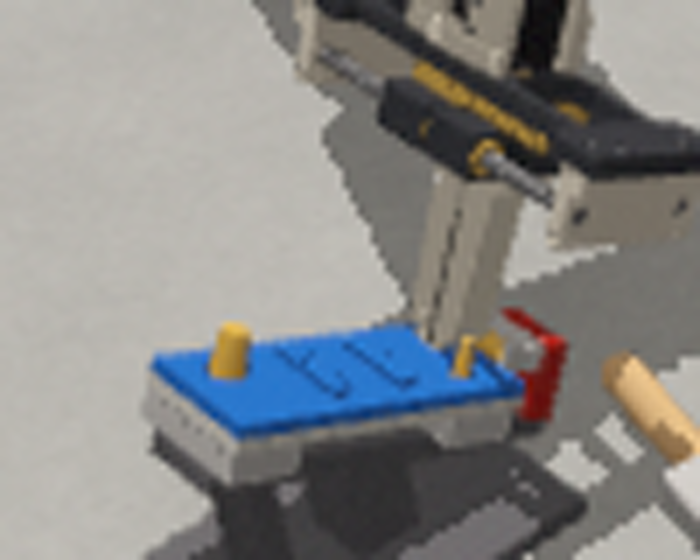

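View pics/w26.png

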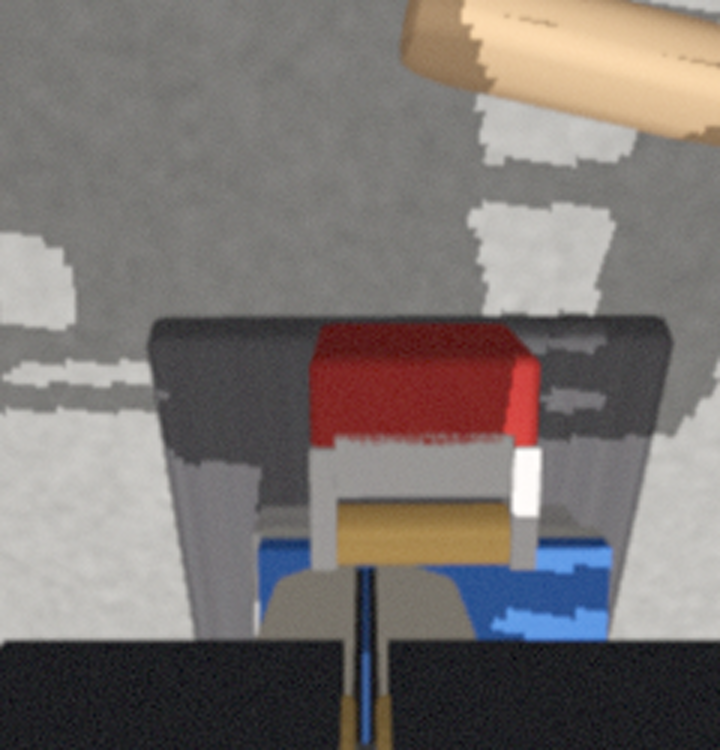

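Request:
move_arm(
  series=[
    [0,0,-0.03,0,0,0,-1],
    [0,0,-0.1,0,0,0,-1],
    [0,0,-0.4,0,0,0,-1],
    [0,0,-0.8,0,0,0,-1],
    [-0.2,0,-1,0,0,0,-1],
    [-0.3,0,-1,0,0,0,-1],
    [-0.3,0,-1,0,0,0,-1],
  ],
)

```text
t: 28.2
tool_pos: [0.4448, -0.2015, 0.1724]
orientation: [1.805, 2.113, -0.397]
force: [0.6, -0.2, -0.5]
opening: 0.0003
```

```bash
python3 - <<'E'
from inhand import *
from plant import *
w=read_camera("wrist");sc=read_camera("scene");t=read_camera("top");s=read_state();pickle.dump((w,t,sc,s),open("c27.pkl","wb"))
cv2.imwrite("pics/w27.png",w["frame"][:,:,::-1])
crop(w["frame"],270,130,410,300,4,"pics/w27c.png")
crop(sc["frame"],200,170,280,220,9,"pics/s27.png");crop(t["frame"],335,230,415,280,9,"pics/t27.png")
print(s["t"],RS.T@s["force"],RS.T@(s["tool_pos"]-O)*1000)
# predicted projections of seated blue-face corners (x=2.26)
M=[(-30,-70,12),(30,-70,12),(30,70,12),(-30,70,12)]
P=[O+RS@((np.array(m)+[2.26,0,0])/1000) for m in M]
print("scene crop",((proj(sc,P)-[200,170]+.5)*9-.5).round());print("wrist crop",((proj(w,P)-[270,130]+.5)*4-.5).round())
E
```

```text
28.35 [0.3261 0.0887 0.6807] [-11.0083  29.6531 107.8548]
scene crop [[ 60. 186.]
 [175. 277.]
 [542. 222.]
 [428. 141.]]
wrist crop [[122. 732.]
 [400. 731.]
 [425.  78.]
 [108.  79.]]
```

View pics/s27.png

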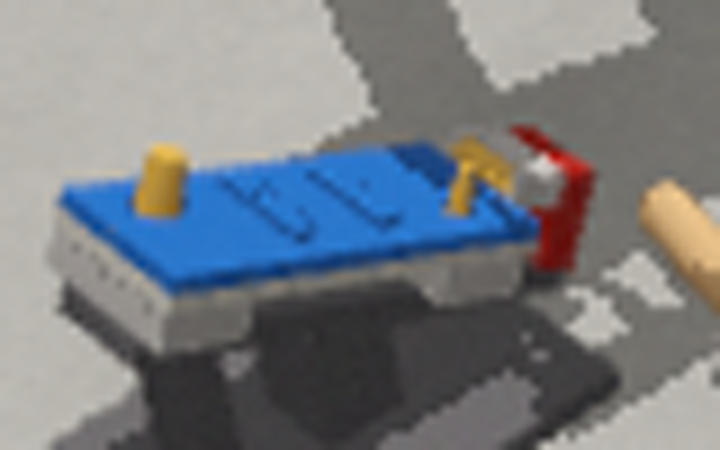

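View pics/w27c.png

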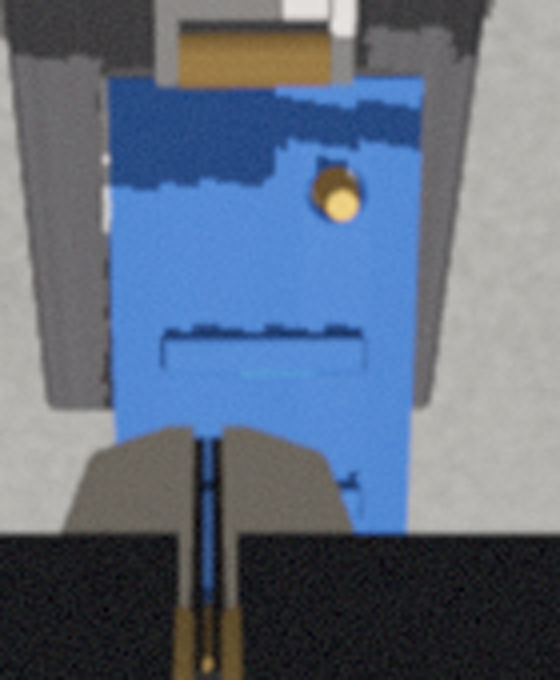

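Request:
move_arm(
  series=[
    [-0.3,0.12,0.2,0,0,0,-1],
    [-0.3,0.12,0.5,0,0,0,-1],
    [-0.3,0.12,0.75,0,0,0,-1],
    [-0.3,0.12,0.85,0,0,0,-1],
    [-0.3,0.12,0.85,0,0,0,-1],
  ],
)

```text
t: 28.85
tool_pos: [0.4638, -0.2605, 0.1038]
orientation: [1.808, 2.119, -0.401]
force: [0.5, 0.9, -0.3]
opening: 0.0003
```

```bash
python3 - <<'E'
from inhand import *
from plant import *
s=read_state()
print(s["t"],RS.T@s["force"],RS.T@(s["tool_pos"]-O)*1000)
E
```

```text
28.85 [0.6274 0.857  0.0669] [ 0.2573  0.5099 22.1104]
```

Request:
move_arm(
  series=[
    [0,0,0.02,0,0,0,-1],
    [0,0,0.04,0,0,0,-1],
    [0,0,0.06,0,0,0,-1],
    [0,0,0.07,0,0,0,-1],
    [0,0,0.07,0,0,0,-1],
  ],
)

```text
t: 29.35
tool_pos: [0.4666, -0.2638, 0.1008]
orientation: [1.805, 2.115, -0.398]
force: [-0.3, 0.9, -0.6]
opening: 0.0004
```

Request:
move_arm(
  series=[
    [0,0,0.01,0,0,0,-1],
    [0,0,0.02,0,0,0,-1],
    [0,0,0.02,0,0,0,-1],
  ],
)

```text
t: 29.65
tool_pos: [0.4665, -0.2647, 0.0986]
orientation: [1.805, 2.116, -0.398]
force: [0.2, -0.1, 0.1]
opening: 0.0005
```

```bash
python3 - <<'E'
from inhand import *
from plant import *
s=read_state()
print(s["t"],RS.T@s["force"],RS.T@(s["tool_pos"]-O)*1000)
E
```

```text
29.65 [ 0.2234 -0.1325  0.0255] [ 2.2458 -1.4809 15.3882]
```

Request:
move_arm(
  series=[
    [0,0,0.01,0,0,0,-1],
    [0,0,0.02,0,0,0,-1],
    [0,0,0.02,0,0,0,-1],
  ],
)

```text
t: 29.95
tool_pos: [0.4666, -0.2656, 0.0967]
orientation: [1.805, 2.116, -0.398]
force: [-0.1, -0.4, -0.6]
opening: 0.0009
```

Request:
move_arm(
  series=[
    [0,0,0.01,0,0,0,-1],
    [0,0,0.02,0,0,0,-1],
    [0,0,0.02,0,0,0,-1],
  ],
)

```text
t: 30.25
tool_pos: [0.4669, -0.2662, 0.0956]
orientation: [1.805, 2.115, -0.398]
force: [-4.3, 5.1, 7.0]
opening: 0.0005
```

```bash
python3 - <<'E'
from inhand import *
from plant import *
s=read_state()
print(s["t"],RS.T@s["force"],RS.T@(s["tool_pos"]-O)*1000)
E
```

```text
30.25 [-3.4124  2.1713  8.782 ] [ 2.393  -1.6062 12.0595]
```

Request:
move_arm(
  series=[
    [0,0,0.01,0,0,0,-1],
    [0,0,0.01,0,0,0,-1],
  ],
)

```text
t: 30.45
tool_pos: [0.4669, -0.2663, 0.0956]
orientation: [1.806, 2.115, -0.398]
force: [-10.2, 13.9, 18.6]
opening: 0.0004
```

Request:
move_arm(
  series=[
    [0,0,-0.03,0,0,0,-1],
    [0,0,-0.1,0,0,0,-1],
    [0,0,-0.4,0,0,0,-1],
    [0,0,-0.8,0,0,0,-1],
    [0,0,-1,0,0,0,-1],
    [0,0,-1,0,0,0,-1],
  ],
)

```text
t: 31.05
tool_pos: [0.4622, -0.2249, 0.1889]
orientation: [1.802, 2.111, -0.393]
force: [0.9, 0.5, 1.4]
opening: 0.0003
```

Request:
move_arm(
  series=[
    [0.3,0,-0.5,0,0,0,-1],
    [0.3,0,-0.9,0,0,0,-1],
    [0.3,0,-0.9,0,0,0,-1],
  ],
)

```text
t: 31.35
tool_pos: [0.4518, -0.1594, 0.2587]
orientation: [1.801, 2.112, -0.391]
force: [0.7, -0.3, 0.1]
opening: 0.0002
```

```bash
python3 - <<'E'
from inhand import *
from plant import *
w=read_camera("wrist");sc=read_camera("scene");s=read_state()
crop(w["frame"],250,150,410,300,4,"pics/w28.png");crop(sc["frame"],200,170,280,220,9,"pics/s28.png")
cv2.imwrite("pics/s28full.png",sc["frame"][:,:,::-1])
print(s["t"],s["force"],RS.T@(s["tool_pos"]-O)*1000)
E
```

```text
31.45 [ 0.2248 -0.262  -0.6596] [  2.5261  28.5087 200.7275]
```

View pics/s28.png

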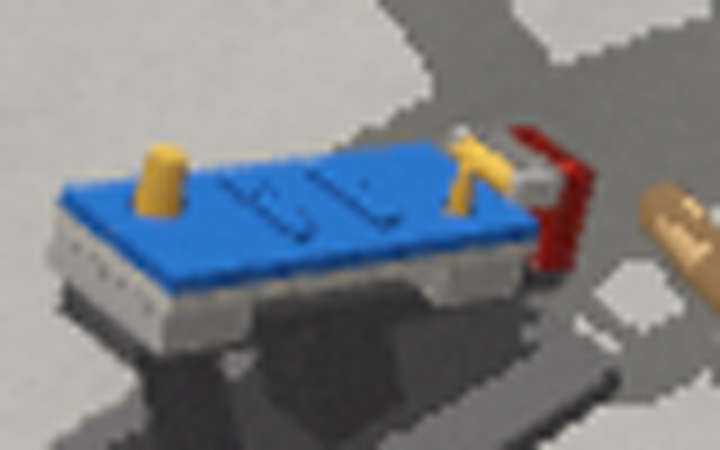

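View pics/w28.png

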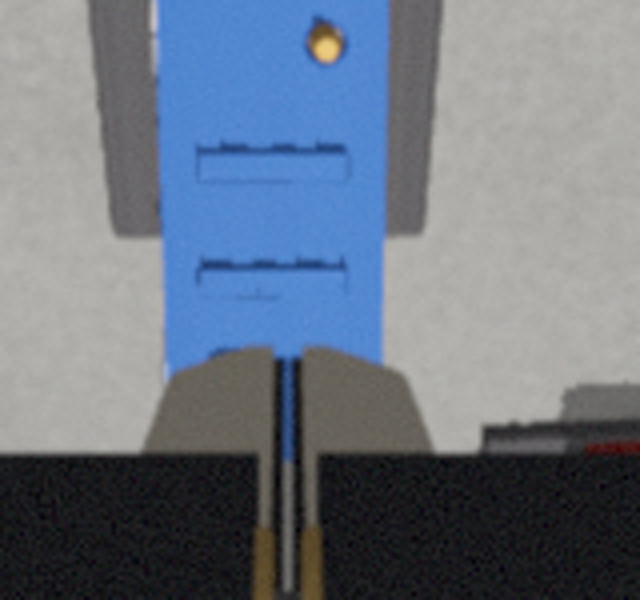

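View pics/s28full.png

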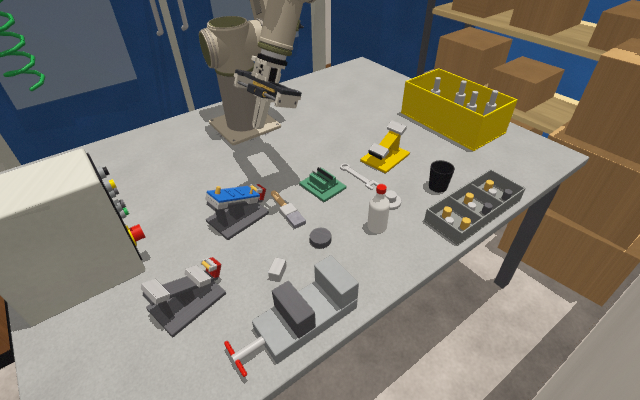

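The plate lies flat with its blue face up and both pins protruding, at crop (160,180) and (460,190). The roller at (485,165) overlaps the plate's low end. The gripper is clear and the bystanders are where they were.

```bash
python3 -c "
from plant import *
print(close_job())"
```

```text
the job is handed in; nothing more can be done
None
```

The plate is seated on the dark fixture nearest the robot base, blue face up, with both brass pins through their holes. I handed the job in at about 31.5 s; no verdict is reported.

- **What I did:** I lifted the plate out of the cradle and stood it in the green stand. I regripped it from the other side and lowered it over the pins, which the wrist camera placed about 2.3 mm toward +x. I tilted the plate so its high end rested on the pad, released it, and pressed the low end in with closed fingertips.
- **Height checks:** The blue face met the fingertips at 11.9 mm above the pads at the low end and 12.1 mm mid-plate, where 12 mm is home. I pressed with about 40 N at the low end and 25 N at the middle.
- **Last pictures:** Both pins protrude, the roller sits over the plate's low end, and the plate corners match the predicted seated outline to about 1 px. The gripper was about 200 mm clear and the bystanders looked unmoved.
- **What disagreed:**
  - The wrist camera, the top and scene cameras together, and the arm's own position differed by about 2 mm while the plate was in hand. I averaged them, and the pins then entered centred.
  - I never read a separate force peak at the roller. The low end settled partly when I let go, and the first clear contact came only near the home height.

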